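Make up the plate-and-profile kit on the kit board

ROBOT

A 7-joint arm with a two-finger parallel gripper is mounted at the origin on the work surface. World frame = base frame: x ahead of the robot, y to its left, z up, the work surface at z = 0. Lengths are in m, angles in rad, forces in N, time in s.
With the tool pointing down it reaches from about 0.425 to 1.025 m from the base axis. Payload 9.4 kg.
Tool frame: the origin (TCP) lies on the centre line of the jaws, within the pads' length; the fingertips stand manip.tcp_to_tips ahead of it and the grasp point (between the pads) lies 8 mm behind it (manip.tcp_to_tips is the distance from the TCP to the fingertips, in m); z points along the fingers, y is the line along which they close (so a half turn about z gives the same grasp; the last joint's range is limited). The gripper opens to 93 mm and grips with 3 to 60 N. Pads are 15 mm wide; open, the fingers measure 128 mm over their backs; the gripper's body (75 mm by 188 mm) begins 65 mm behind the grasp point.
Start: joints at [1.254, 0.599, -0.003, 1.599, 0.002, 0.943, -0.08], TCP at [0.172, -0.704, 0.191] pointing down, gripper open.
Joint ranges: [-2.57, 2.57], [-0.35, 1.97], [-1.29, 1.29], [0.11, 2.56], [-1.05, 4.19], [0.11, 1.86], [-2.63, 2.63]. Speed limits (rad/s): [2.22, 2.22, 3.01, 3.01, 3.14, 3.14, 3.14].

INTERFACE

Orientations are given as [roll, pitch, yaw] about the fixed x, y, z axes, in that order (R = Rz(yaw) Ry(pitch) Rx(roll)).
In Python, from station import manip, eyes, ticket, regions_of, landmark_of gives the robot as it stands.
- The arm moves only by the shell command python3 -m handwheel 'ROWS' [FORCE]. ROWS is JSON, a list of rows, each an object of numbers: "x", "y", "z": the shift along the world's x, y, z as a fraction of full scale; "spin": the turn about the world's z as a fraction of full scale; "grip": the opening, from 0 (shut) to 1 (fully open). A call has exactly 8 rows; each row shifts and turns the commanded pose from where the row before left it; what a row does not reach is not made up. Full scale, the value 1, is 40 cm for a shift and 4 degrees for a turn. A row lasts 1/12 s, in which the tool goes at most 41.7 mm and 7.16 degrees, less where a joint would pass 70% of its speed; a pose out of reach is approached as far as the arm can. A call with a number of a shift or a turn outside -1 to 1 is refused whole. A call with a gripper value outside its range is refused whole. The fingers move at their own pace and stop on an object; FORCE is the grip in N (left out, the last holds). Time passes only in rows, so rows that do not move let the fingers close, or fill a call up. It gives the time, the measured TCP pose, the force, the opening and the grip force at its end, in the units of the state.
- manip.observe(): the state, without advancing time (a new reading comes with each control period).
- eyes.camera(name): name is "scene" or "side" or "wrist"; returns a dict with "image" (420x560x3 uint8, red, green, blue), "intrinsics" (3x3 intrinsics, pixels), "pose" (4x4, takes a point from camera to world coordinates); the wrist camera has in their place "tool_from_camera" (4x4, takes a point from camera to tool coordinates, whose origin is the TCP and whose axes are the flange's). Camera axes: x right, y up, looking along -z (the intrinsics and any distortion apply to the point x, -y, -z); pixel columns grow to the right and rows downward; lengths in m; the calibration is good to about 2 mm. A picture is of the moment at which its call begins: read the wrist's pose just before it. There is no depth.
- ticket.sign_off(): hands the job in; it is judged then, once.
Trained networks look in a picture, given as the dict that the camera call returned (one of the last four; its "shot" number tells which), for a name from the list of things; names that differ only in an ending like _2 or _b are one class to them, and where a whole thing is asked for, a point or a joint stands for the part that bears it (a point fixed in the world has none). Each returns a list of dicts, best first, with "p" (0 to 1); they miss things now and then, are a little off and sometimes report something else, mostly with a low value. They report only what shows in the picture. A call takes as long as a camera call. They do not tell look-alikes from the thing itself.
- regions_of(picture, label): "region" (420x560 bool, what is visible of it) and "box" ([left, top, right, bottom] as shares, 0 to 1, of the picture: columns of its width, rows of its height, round what is visible of it).
- landmark_of(picture, label): "point" ([column, row] as shares, 0 to 1, of the picture: columns of its width, rows of its height: a listed point, or the origin of a listed thing).
The state is a dict: "clock": time; "q": joint angles; "dq": joint speeds; "joint_torque": joint torques, N m; "ee_pos": TCP position; "tool_rot": TCP orientation; "contact_force": force on the tool from outside, world axes, zero at the start; "ft_torque": the same for the moment, N m; "grip_width": finger opening in m; "grip_force": force on a finger pad.
Only numpy, scipy, OpenCV 4.12 (cv2) and the standard library are available. Lean on these libraries where they do the work, as an engineer would, in place of code of your own. Each camera call takes 0.05 s, during which the arm holds its last target. There are 200 camera calls.

TASK

Make up the next kit on the white board: put the leftover black pipe joints that lie on it into the cardboard box, lay the long and the short aluminium profile each in its drawn outline, and stack all the metal plates squarely into one neat pile in the wide outline, the big plates at the bottom and the small ones centred on top, long sides along the outline. When the whole kit is in place, press the confirm button. Do not disturb the jar, the mug and the roll.

Things in the scene. Friction and masses are not known exactly. Their poses are not given: they have to be found in the camera images.
- kit_board: fixed flat white board lying on the table, 160 (x) by 260 (y) by 6 mm thick, with three empty rectangles drawn on it in black lines, all long along the board's x, side by side along its y. Origin at the centre of its underside, z up. One or two leftover pipe joints lie on it at the start.
- spot_pile (a point): centre of the widest drawn rectangle (110 by 70 mm, long side along the board's x), on the board's top face, at board y = +20 mm: for the pile of plates
- spot_long (a point): centre of the long narrow drawn rectangle (130 by 38 mm, long side along the board's x), on the board's top face, at board y = -100 mm: for the long profile
- spot_short (a point): centre of the short narrow drawn rectangle (90 by 38 mm, long side along the board's x), on the board's top face, at board y = +105 mm: for the short profile
- return_box: fixed open cardboard box, outside 150 (x) by 130 (y) by 50 mm high, walls and floor 4 mm, for leftover joints; origin at the centre of its underside, axes along its sides, z up
- confirm (a joint): white round confirm push button (44 mm across) on a black housing beyond the board; 0 m up, 0.006 m fully down (about 5 N), springs back by itself; it counts as pressed beyond 0.004 m
- confirm_top (a point): centre of the top face of the confirm button, pressed straight down
- big1_c (a point): big flat grey metal mounting plate, 100 (x) by 60 (y) by 12 mm thick (z), about 0.19 kg, with a dark bolt hole mark in each corner; point at its centre. Two or three big plates are there.
- big2_c (a point): big flat grey metal mounting plate, 100 (x) by 60 (y) by 12 mm thick (z), about 0.19 kg, with a dark bolt hole mark in each corner; point at its centre. Two or three big plates are there.
- big3_c (a point): big flat grey metal mounting plate, 100 (x) by 60 (y) by 12 mm thick (z), about 0.19 kg, with a dark bolt hole mark in each corner; point at its centre. Two or three big plates are there.
- small1_c (a point): small flat grey metal mounting plate, 70 (x) by 45 (y) by 12 mm thick (z), about 0.10 kg, with a dark bolt hole mark in each corner; point at its centre. One or two small plates are there.
- small2_c (a point): small flat grey metal mounting plate, 70 (x) by 45 (y) by 12 mm thick (z), about 0.10 kg, with a dark bolt hole mark in each corner; point at its centre. One or two small plates are there.
- long_c (a point): long piece of slotted aluminium profile, 120 (x) by 30 by 30 mm, about 0.11 kg, lying on its side; point at its centre, x along its length
- short_c (a point): short piece of slotted aluminium profile, 80 (x) by 30 by 30 mm, about 0.07 kg, lying on its side; point at its centre, x along its length
- joint1_c (a point): black plastic tee joint for pipes, 0.06 kg: a horizontal run 90 mm long (x), 34 mm thick, with a 36 mm cube in the middle and a round stub 34 mm across pointing up, 48 mm high in all; point on the stub's axis, 24 mm above its underside. Grips well across its middle (y). One or two are there.
- joint2_c (a point): black plastic tee joint for pipes, 0.06 kg: a horizontal run 90 mm long (x), 34 mm thick, with a 36 mm cube in the middle and a round stub 34 mm across pointing up, 48 mm high in all; point on the stub's axis, 24 mm above its underside. Grips well across its middle (y). One or two are there.
- jar: a jar with a white cap, 66 mm across, 100 mm high, loose, not part of the job; origin at the centre of its underside
- mug: a white mug, 80 mm across, 90 mm high, loose, not part of the job; origin at the centre of its underside
- tape_roll: a cardboard roll, 100 mm across, 45 mm high, loose, not part of the job; origin at the centre of its underside
There are look-alikes about, which are no part of the job. What is shaped like the part that bears joint1_c but purple or yellow is not meant.

How it is judged:
By the outcome, as a careful person would: the job done as asked, in the order asked, and still so for the second after the job is handed in, with the robot touching nothing.
Of big1, big2, big3 only 2 to 3 are there at a start; the rules pass over those that are not, and their reading is None.
Of small1, small2 only 1 to 2 are there at a start; the rules pass over those that are not, and their reading is None.
Of joint1, joint2 only 1 to 2 are there at a start; the rules pass over those that are not, and their reading is None.
At some moment in a run one of long may be knocked a few centimetres aside while the robot is not near it.
Once in a run the grip may slacken for a moment while it holds something.
It also fails if it takes over 208 s, if anything falls off the work surface, if the arm or the gripper's body presses on something with over 40 N, if the wrist force passes 120 N, or if a joint passes its speed limit or range.

## Working session

There is one attempt and no reset: what is moved stays moved. The work goes in short steps, Python scripts to look and compute and a shell command to move; the robot and the scene stay as the last step left them, time stands still between calls to the robot, and variables do not carry over. Pictures are saved under pics/ and viewed, at most 14 in all, crops included, and the job is handed in when it is done.

```bash
ls; mkdir -p pics; cat > h.py <<'E'
from station import manip, eyes, ticket, regions_of, landmark_of
import numpy as np, cv2
from scipy.spatial.transform import Rotation as R
def shot(name):
    s=manip.observe(); p=eyes.camera(name)
    if name=="wrist":
        T=np.eye(4); T[:3,3]=s["ee_pos"]; T[:3,:3]=R.from_euler("xyz",s["tool_rot"]).as_matrix()
        p["pose"]=T@np.array(p["tool_from_camera"])
    return p
def save(p,f): cv2.imwrite("pics/"+f,cv2.cvtColor(p["image"],cv2.COLOR_RGB2BGR))
def ray(p,uv,z):
    K=np.array(p["intrinsics"]);T=np.array(p["pose"])
    d=np.linalg.inv(K)@[uv[0],uv[1],1]; d=T[:3,:3]@[d[0],-d[1],-d[2]]
    o=T[:3,3]; return o+d*(z-o[2])/d[2]
def proj(p,X):
    T=np.array(p["pose"]);c=T[:3,:3].T@(np.array(X)-T[:3,3]);k=np.array(p["intrinsics"])@[c[0],-c[1],-c[2]]
    return k[:2]/k[2]
E
python3 - <<'E'
from h import *
s=manip.observe(); print(s, manip.tcp_to_tips)
for n in("scene","side","wrist"):
    p=shot(n);save(p,n+"0.png");print(n,np.round(p["pose"],3).tolist(),np.round(p["intrinsics"],1).tolist(),[k for k in p])
    if n=="wrist":continue
    for l,z in [("spot_pile",.006),("spot_long",.006),("spot_short",.006),("kit_board",0),("return_box",0),("confirm_top",.04),("big1_c",.006),("small1_c",.006),("long_c",.015),("short_c",.015),("joint1_c",.03),("jar",0),("mug",0),("tape_roll",0)]:
        for d in landmark_of(p,l)[:5]:
            uv=np.array(d["point"])*[560,420];print(n,l,round(d["p"],2),uv.round(),ray(p,uv,z).round(3)[:2])
E
```

```text
pics
{'clock': 0.0, 'q': array([ 1.25429043,  0.60010639, -0.00254647,  1.60012081,  0.00179184,
        0.94289411, -0.0797999 ]), 'dq': array([-0.00219703,  0.00167882,  0.00028469,  0.00015397,  0.00051565,
        0.00162814, -0.00034936]), 'joint_torque': array([-2.98435098e-04, -7.65093184e+01,  1.49714839e+00, -2.52364433e+01,
       -5.23622171e-02,  1.67688215e-02,  1.48353015e-04]), 'ee_pos': array([ 0.1720562 , -0.70374721,  0.19017672]), 'tool_rot': array([-3.14007195e+00,  1.32034412e-04,  2.39862454e-01]), 'contact_force': array([-0.47985123,  0.33190554,  0.91361572]), 'ft_torque': array([ 0.00635891,  0.01117051, -0.02018827]), 'grip_force': 0.0, 'grip_width': 0.0927659445975441} 0.011
scene [[-0.473, -0.54, 0.697, 1.482], [0.881, -0.292, 0.372, 0.426], [0.003, 0.79, 0.614, 0.843], [0.0, 0.0, 0.0, 1.0]] [[434.6, 0.0, 279.0], [0.0, 434.6, 206.3], [0.0, 0.0, 1.0]] ['image', 'intrinsics', 'pose', 'shot']
scene spot_pile 0.75 [305. 225.] [0.574 0.028]
scene spot_long 0.75 [273. 206.] [ 0.539 -0.1  ]
scene kit_board 0.6 [302. 219.] [0.55  0.007]
scene kit_board 0.34 [255. 
[... 1723 characters left out ...]
611 -0.236]
side short_c 0.45 [216. 312.] [0.584 0.363]
side joint1_c 0.96 [202. 232.] [0.724 0.069]
side joint1_c 0.94 [272. 215.] [ 0.553 -0.063]
side joint1_c 0.78 [327. 235.] [0.377 0.005]
side joint1_c 0.37 [219. 311.] [0.572 0.377]
side jar 0.72 [233. 191.] [ 0.73  -0.234]
side mug 0.92 [182. 271.] [0.728 0.217]
side mug 0.55 [226. 208.] [ 0.718 -0.124]
side tape_roll 0.63 [290. 158.] [ 0.597 -0.526]
side tape_roll 0.55 [229. 190.] [ 0.742 -0.237]
wrist [[0.238, 0.931, 0.277, 0.249], [-0.971, 0.228, 0.067, -0.685], [-0.001, -0.285, 0.958, 0.384], [0.0, 0.0, 0.0, 1.0]] [[303.1, 0.0, 282.1], [0.0, 303.1, 209.3], [0.0, 0.0, 1.0]] ['image', 'intrinsics', 'tool_from_camera', 'shot', 'pose']
```

View pics/scene0.png

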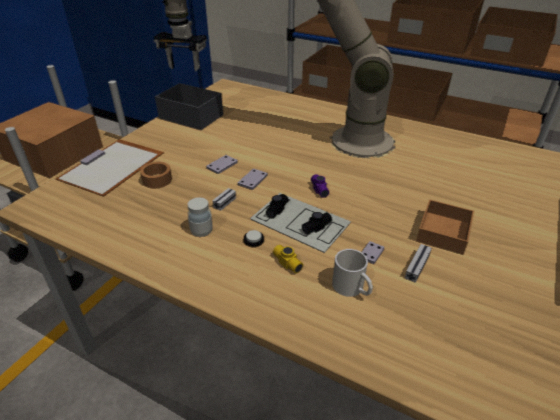

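View pics/side0.png

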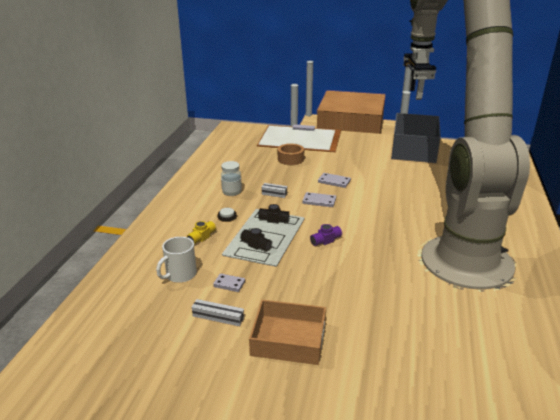

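Scene picture: two black tees on the board at (278,206) and (318,223). Purple at (320,185) and yellow at (289,257) are decoys. There are two big plates at (222,164) and (253,179), and a small plate at (371,252). The short profile is at (225,199), the long one at (418,262), the box at (445,227) and the button at (254,237). I'll move to an overhead view.

```bash

python3 -m handwheel '[{"z":0.1,"spin":-0.5},{"z":0.1,"spin":-0.5},{"z":0.1,"spin":-0.5},{"z":0.1,"spin":-0.5},{"z":0.1,"spin":-0.5},{"x":0.05,"y":0.09,"spin":-0.5},{"x":0.05,"y":0.09,"spin":-0.4},{"x":0.05,"y":0.09}]'
python3 -m handwheel '[{"x":0.05,"y":0.09},{"x":0.05,"y":0.09},{"x":0.05,"y":0.09},{"x":0.05,"y":0.09},{"x":0.05,"y":0.09},{"x":0.05,"y":0.09},{"x":0.05,"y":0.09},{"x":0.05,"y":0.09}]'
python3 -m handwheel '[{"x":0.05,"y":0.09},{"x":0.05,"y":0.09},{"x":0.05,"y":0.09},{"x":0.05,"y":0.09},{"x":0.05,"y":0.09},{},{},{}]'
python3 - <<'E'
from h import *
p=shot("wrist");save(p,"w1.png");print(np.round(p["pose"],3).tolist())
for l,z in [("spot_pile",.006),("spot_long",.006),("spot_short",.006),("return_box",0),("confirm_top",.04),("big1_c",.006),("small1_c",.006),("long_c",.015),("short_c",.015),("joint1_c",.03),("jar",0),("mug",0)]:
        for d in landmark_of(p,l)[:4]:
            uv=np.array(d["point"])*[560,420];print(l,round(d["p"],2),uv.round(),ray(p,uv,z).round(3)[:2])
E
```

```text
[[0.238, 0.931, 0.277, 0.249], [-0.971, 0.228, 0.067, -0.685], [-0.001, -0.285, 0.958, 0.384], [0.0, 0.0, 0.0, 1.0]]validation failed for argument at $[0]...
validation failed for argument at $[0]...
validation failed for argument at $[0]...
```

View pics/w1.png

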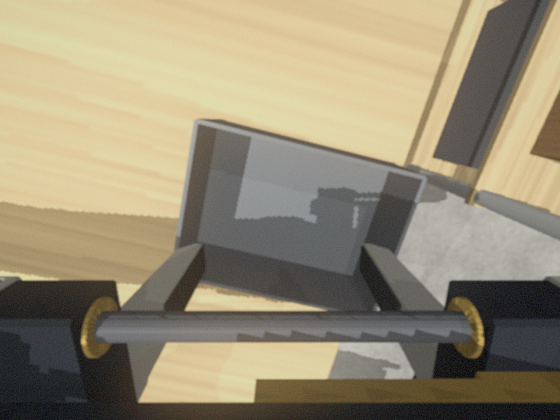

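The picture shows only the dark bin under the start pose: the calls were refused because each row needs all five keys. I'll retry with full rows.

```bash

python3 -m handwheel '[{"x":0,"y":0,"z":0.1,"spin":-0.5,"grip":1},{"x":0,"y":0,"z":0.1,"spin":-0.5,"grip":1},{"x":0,"y":0,"z":0.1,"spin":-0.5,"grip":1},{"x":0,"y":0,"z":0.1,"spin":-0.5,"grip":1},{"x":0,"y":0,"z":0.1,"spin":-0.5,"grip":1},{"x":0.05,"y":0.09,"z":0,"spin":-0.5,"grip":1},{"x":0.05,"y":0.09,"z":0,"spin":-0.4,"grip":1},{"x":0.05,"y":0.09,"z":0,"spin":0,"grip":1}]' 20
python3 -m handwheel '[{"x":0.05,"y":0.09,"z":0,"spin":0,"grip":1},{"x":0.05,"y":0.09,"z":0,"spin":0,"grip":1},{"x":0.05,"y":0.09,"z":0,"spin":0,"grip":1},{"x":0.05,"y":0.09,"z":0,"spin":0,"grip":1},{"x":0.05,"y":0.09,"z":0,"spin":0,"grip":1},{"x":0.05,"y":0.09,"z":0,"spin":0,"grip":1},{"x":0.05,"y":0.09,"z":0,"spin":0,"grip":1},{"x":0.05,"y":0.09,"z":0,"spin":0,"grip":1}]'
python3 -m handwheel '[{"x":0.05,"y":0.09,"z":0,"spin":0,"grip":1},{"x":0.05,"y":0.09,"z":0,"spin":0,"grip":1},{"x":0.05,"y":0.09,"z":0,"spin":0,"grip":1},{"x":0.05,"y":0.09,"z":0,"spin":0,"grip":1},{"x":0.05,"y":0.09,"z":0,"spin":0,"grip":1},{"x":0,"y":0,"z":0,"spin":0,"grip":1},{"x":0,"y":0,"z":0,"spin":0,"grip":1},{"x":0,"y":0,"z":0,"spin":0,"grip":1}]'
python3 - <<'E'
from h import *
p=shot("wrist");save(p,"w2.png");print(np.round(p["pose"],3).tolist())
for l,z in [("spot_pile",.006),("spot_long",.006),("spot_short",.006),("return_box",0),("confirm_top",.04),("big1_c",.006),("small1_c",.006),("long_c",.015),("short_c",.015),("joint1_c",.03),("jar",0),("mug",0)]:
        for d in landmark_of(p,l)[:4]:
            uv=np.array(d["point"])*[560,420];print(l,round(d["p"],2),uv.round(),ray(p,uv,z).round(3)[:2])
E
```

```text
clock: 2.87
ee_pos: [0.2325, -0.5953, 0.3916]
tool_rot: [3.14, -0.001, -0.001]
contact_force: [1.3, -0.0, -0.1]
grip_width: 0.0932
grip_force: 0.0
clock: 3.53
ee_pos: [0.3926, -0.3063, 0.3914]
tool_rot: [3.141, -0.001, 0.002]
contact_force: [0.6, -1.4, 0.4]
grip_width: 0.093
grip_force: 0.0
clock: 4.2
ee_pos: [0.4919, -0.1287, 0.391]
tool_rot: [3.141, 0.0, 0.003]
contact_force: [-0.5, -1.0, -0.6]
grip_width: 0.0929
grip_force: 0.0
[[0.003, 0.958, 0.286, 0.571], [-1.0, 0.003, 0.001, -0.128], [-0.0, -0.286, 0.958, 0.584], [0.0, 0.0, 0.0, 1.0]]
spot_pile 0.56 [200. 127.] [0.555 0.023]
spot_long 0.63 [266. 132.] [ 0.548 -0.098]
spot_short 0.7 [155. 120.] [0.568 0.104]
return_box 0.63 [410. 203.] [ 0.411 -0.385]
return_box 0.41 [172. 120.] [0.567 0.077]
confirm_top 0.67 [251.  39.] [ 0.693 -0.078]
confirm_top 0.43 [264. 130.] [ 0.551 -0.097]
big1_c 0.58 [406. 202.] [ 0.414 -0.374]
small1_c 0.93 [ 78. 107.] [0.591 0.241]
long_c 0.71 [  7. 114.] [0.578 0.365]
long_c 0.61 [259. 131.] [ 0.55  -0.085]
long_c 0.52 [198. 126.] [0.557 0.024]
short_c 0.73 [348. 107.] [ 0.592 -0.245]
joint1_c 0.89 [220. 223.] [ 0.378 -0.008]
joint1_c 0.79 [172.  12.] [0.735 0.049]
joint1_c 0.71 [257. 128.] [ 0.555 -0.084]
jar 0.71 [345.  17.] [ 0.736 -0.233]
mug 0.98 [77. 19.] [0.731 0.221]
```

View pics/w2.png

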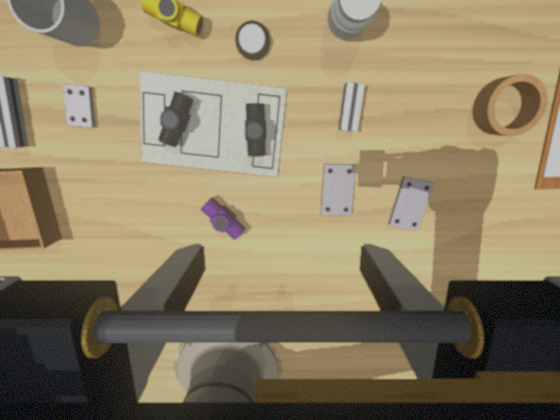

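The wrist picture shows everything clearly. The board is at about (212,122), with black tees at (175,118) and (256,130). Big plates are at (338,190) and (411,203), the small plate at (78,106), the short profile at (352,107) and the long at (8,112). The button is at (253,40), the yellow decoy at (172,12), the purple decoy at (222,218) and the box at bottom left. Next I fit rectangles.

```bash
cat >> h.py <<'E'
def rect(p,mask,z):
    cs,_=cv2.findContours(mask.astype(np.uint8),cv2.RETR_EXTERNAL,cv2.CHAIN_APPROX_NONE)
    c=max(cs,key=cv2.contourArea).reshape(-1,2)
    g=np.array([ray(p,u,z)[:2] for u in c])
    (cx,cy),(w,h),a=cv2.minAreaRect((g*1000).astype(np.float32))
    if w<h: w,h,a=h,w,a+90
    a=(a+90)%180-90
    return np.round([cx,cy,w,h,a],1)   # mm, deg of long side from x
def comp(p,m,seed):
    n,L=cv2.connectedComponents(m.astype(np.uint8)); r=int(seed[1]);c=int(seed[0])
    win=L[max(r-6,0):r+7,max(c-6,0):c+7]; win=win[win>0]
    return L==np.bincount(win).argmax() if len(win) else np.zeros_like(L,bool)
def masks(p):
    h=cv2.cvtColor(p["image"],cv2.COLOR_RGB2HSV).astype(int)
    return (h[...,1]<75)&(h[...,2]>75), (h[...,2]<70)
E
python3 - <<'E'
from h import *
p=shot("wrist"); g,b=masks(p)
for n,s,z in [("bigA",(338,190),.012),("bigB",(411,203),.012),("small",(78,106),.012),("short",(352,107),.03),("long",(8,112),.03),("board",(205,165),.006),("button",(254,39),.04)]:
    m=comp(p,g,s); m=cv2.morphologyEx(m.astype(np.uint8),cv2.MORPH_CLOSE,np.ones((9,9))); print(n,m.sum(),rect(p,m,z))
for n,s in [("jA",(175,118)),("jB",(256,130))]:
    m=comp(p,b,s); print(n,m.sum(),rect(p,m,.03))
for l,z in [("big1_c",.012),("small1_c",.012),("short_c",.03),("long_c",.03),("kit_board",.006),("joint1_c",.03),("return_box",.05)]:
    for d in regions_of(p,l)[:4]: print("net",l,round(d["p"],2),rect(p,d["region"],z))
E
```

```text
bigA 27416 [560.4   2.8 752.9 247.6  77.9]
bigB 16035 [ 318.9 -122.7  713.4  293.7  -89.6]
small 27416 [560.4   2.8 752.9 247.6  77.9]
short 1062 [ 591.2 -247.5   83.1   36.8   -5.1]
long 27416 [560.7  -1.3 729.2 239.8  77.9]
board 27416 [560.3   4.2 760.8 250.2  77.9]
button 983 [691.9 -79.1  53.2  52.5 -20.9]
jA 4 [576.3  50.3   5.    1.7  -5.3]Traceback (most recent call last):
  File "<stdin>", line 6, in <module>
  File "h.py", line 20, in rect
    c=max(cs,key=cv2.contourArea).reshape(-1,2)
      ~~~^^^^^^^^^^^^^^^^^^^^^^^^
ValueError: max() iterable argument is empty
```

```bash
python3 - <<'E'
from h import *
p=shot("wrist")
h=cv2.cvtColor(p["image"],cv2.COLOR_RGB2HSV)
for n,(c,r) in dict(plate=(338,190),plB=(411,205),small=(78,106),wood=(110,130),wood2=(310,150),wood3=(400,130),shadow=(470,250),board=(150,158),board2=(270,165),j=(170,135),stub=(170,120),jB=(256,115),stubB=(255,131),prof=(345,105),prof2=(352,110)).items(): print(n,h[r,c],p["image"][r,c])
for l,z in [("big1_c",.012),("small1_c",.012),("short_c",.03),("long_c",.03),("kit_board",.006),("joint1_c",.03),("return_box",.05)]:
    for d in regions_of(p,l)[:5]: print("net",l,round(d["p"],2),rect(p,d["region"],z),np.round(np.array(d["box"])*[560,420,560,420]))
E
```

```text
plate [162   7 176] [176 171 174]
plB [158   6 175] [175 171 174]
small [144   7 191] [190 186 191]
wood [ 20  85 193] [193 172 129]
wood2 [ 23  69 196] [196 184 143]
wood3 [ 20  85 193] [193 171 129]
shadow [ 18  90 145] [145 125  94]
board [ 35  15 192] [190 192 181]
board2 [ 38  15 193] [190 193 182]
j [26 25 72] [72 71 65]
stub [130   7 115] [113 112 115]
jB [17 45 79] [79 73 65]
stubB [ 90   2 103] [102 103 103]
prof [ 10   4 191] [191 189 188]
prof2 [ 12  12 103] [103 100  98]
net big1_c 0.84 [ 412.3 -379.6  101.2   65.2  -11.6] [388. 177. 433. 232.]
net big1_c 0.52 [722.5 248.3 147.7  67.6 -89.9] [  8.   3. 104.  45.]
net big1_c 0.42 [5.573e+02 3.000e-01 2.572e+02 1.597e+02 8.380e+01] [141.  73. 287. 177.]
net big1_c 0.36 [ 4.396e+02 -2.349e+02  1.009e+02  6.120e+01 -1.000e-01] [321. 160. 353. 214.]
net small1_c 0.88 [591.7 235.2  69.7  51.3  -4.8] [ 64.  86.  95. 126.]
net short_c 0.79 [ 591.1 -247.2   79.7   34.8   -5.3] [335.  84. 366. 128.]
net short_c 0.25 [402.  371.6 162.3 131.5   2.8] [  0. 164.  62. 252.]
net short_c 0.21 [591.  223.9  67.4  49.6  -4.5] [ 63.  87.  96. 129.]
net long_c 0.78 [579.2 349.7 116.3  51.   -4.3] [  0.  78.  32. 149.]
net kit_board 0.88 [557.3   1.2 260.8 163.8  84. ] [141.  70. 289. 178.]
net joint1_c 0.94 [732.5  48.1 100.5  39.3  65.3] [144.   2. 204.  38.]
net joint1_c 0.69 [ 5.528e+02 -8.090e+01  9.240e+01  3.920e+01  2.000e-01] [247. 102. 266. 158.]
net joint1_c 0.56 [384.2 -13.3  92.7  51.9  42.5] [200. 197. 245. 242.]
net joint1_c 0.5 [591.1 223.7  67.2  49.6  -4.5] [ 63.  84.  96. 128.]
net return_box 0.65 [4.088e+02 3.506e+02 1.593e+02 1.244e+02 2.000e-01] [  0. 164.  64. 250.]
```

```bash
cat >> h.py <<'E'
def masks(p):
    h=cv2.cvtColor(p["image"],cv2.COLOR_RGB2HSV).astype(int)
    return (h[...,1]<45)&(h[...,2]>80), (h[...,2]<130)&(h[...,1]<90)
def cl(m,k=7): return cv2.morphologyEx(m.astype(np.uint8),cv2.MORPH_CLOSE,np.ones((k,k)))
E
python3 - <<'E'
from h import *
p=shot("wrist"); g,b=masks(p)
for n,s,z in [("bigA",(338,190),.012),("bigB",(411,203),.012),("small",(78,106),.012),("short",(345,107),.03),("button",(254,39),.04),("board",(205,165),.006)]:
    print(n,rect(p,cl(comp(p,g,s)),z))
bm=cl(comp(p,g,(205,165)),41)
n,L,st,_=cv2.connectedComponentsWithStats((b&(bm>0)).astype(np.uint8))
for i in range(1,n):
    if st[i,4]>150:
        m=cv2.morphologyEx((L==i).astype(np.uint8),cv2.MORPH_OPEN,np.ones((5,5))); print("dark",st[i],rect(p,m,.006+.024))
for s in [(171,120),(255,131)]: print("stub",ray(p,s,.054).round(4))
E
```

```text
bigA [ 439.8 -235.4  100.9   61.3   -1. ]
bigB [ 411.8 -379.8  100.2   63.1  -10.9]
small [592.3 237.2  70.6  50.1  -4.8]
short [ 591.3 -247.8   79.8   33.8   -5.1]
button [694.3 -77.   45.   44.4 -89.8]
board [558.3   2.8 260.5 160.4  83.8]
dark [ 159   91   36   56 1366] [569.4  59.9  95.2  50.4 -19. ]
dark [ 245  102   23   56 1065] [552.  -80.8  90.6  38.5   3.6]
stub [0.5689 0.0593 0.054 ]
stub [ 0.5514 -0.0813  0.054 ]
```

Measurements agree: board centre (0.558,0.002), yaw about -6°, and the outlines match. Picking joint A at (0.569,0.060), yaw -19°.

```bash

python3 -m handwheel '[{"x":0.0385,"y":0.094,"z":0,"spin":-0.95,"grip":1},{"x":0.0385,"y":0.094,"z":0,"spin":-0.95,"grip":1},{"x":0.0385,"y":0.094,"z":0,"spin":-0.95,"grip":1},{"x":0.0385,"y":0.094,"z":0,"spin":-0.95,"grip":1},{"x":0.0385,"y":0.094,"z":0,"spin":-0.95,"grip":1},{"x":0,"y":0,"z":-0.1,"spin":0,"grip":1},{"x":0,"y":0,"z":-0.1,"spin":0,"grip":1},{"x":0,"y":0,"z":-0.1,"spin":0,"grip":1}]' 40
python3 -m handwheel '[{"x":0,"y":0,"z":-0.1,"spin":0,"grip":1},{"x":0,"y":0,"z":-0.1,"spin":0,"grip":1},{"x":0,"y":0,"z":-0.1,"spin":0,"grip":1},{"x":0,"y":0,"z":-0.06,"spin":0,"grip":1},{"x":0,"y":0,"z":0,"spin":0,"grip":1},{"x":0,"y":0,"z":0,"spin":0,"grip":1},{"x":0,"y":0,"z":0,"spin":0,"grip":1},{"x":0,"y":0,"z":0,"spin":0,"grip":1}]'
python3 - <<'E'
from h import *
p=shot("wrist");save(p,"w3.png")
q=shot("scene")
for pp,l in((p,"return_box"),(q,"return_box")):
  for d in landmark_of(pp,l)[:1]: print(l,round(d["p"],2),ray(pp,np.array(d["point"])*[560,420],0).round(3))
q=shot("side")
for c in [(258,305),(327,309),(318,355),(252,350)]: print(ray(q,c,.05).round(3))
E
```

```text
clock: 6.02
ee_pos: [0.5695, 0.0609, 0.27]
tool_rot: [-3.141, -0.001, -0.327]
contact_force: [0.5, 0.2, -0.9]
grip_width: 0.0931
grip_force: 0.0
clock: 6.68
ee_pos: [0.5706, 0.06, 0.1291]
tool_rot: [-3.14, -0.003, -0.329]
contact_force: [-0.8, -0.2, 0.6]
grip_width: 0.0927
grip_force: 0.0
return_box 0.72 [0.568 0.105 0.   ]
return_box 0.8 [ 0.395  0.389 -0.   ]
[0.483 0.358 0.05 ]
[0.329 0.337 0.05 ]
[0.325 0.479 0.05 ]
[0.459 0.496 0.05 ]
```

View pics/w3.png

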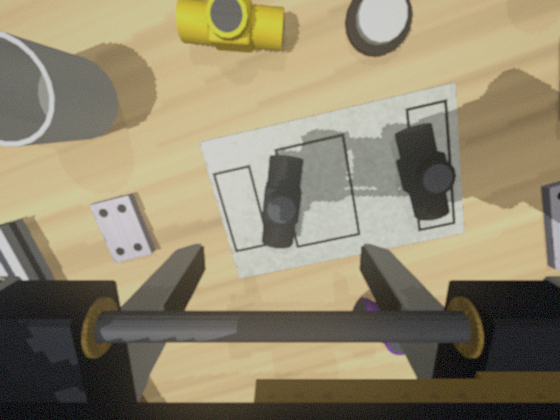

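Wrist view: tee A sits at (282,205), between the fingers and nearly aligned. I'll refine, then descend.

```bash
python3 - <<'E'
from h import *
p=shot("wrist"); g,b=masks(p)
m=(b).astype(np.uint8); m[:150]=0;m[252:]=0;m[:,:255]=0;m[:,305:]=0
m=cv2.morphologyEx(m,cv2.MORPH_OPEN,np.ones((5,5)));print(rect(p,m,.025)); print(ray(p,(281,210),.054).round(4))
E
python3 -m handwheel '[{"x":0,"y":0,"z":-0.1,"spin":0,"grip":1},{"x":0,"y":0,"z":-0.1,"spin":0,"grip":1},{"x":0,"y":0,"z":-0.05,"spin":0,"grip":1},{"x":0,"y":0,"z":0,"spin":0,"grip":0},{"x":0,"y":0,"z":0,"spin":0,"grip":0},{"x":0,"y":0,"z":0,"spin":0,"grip":0},{"x":0,"y":0,"z":0,"spin":0,"grip":0},{"x":0,"y":0,"z":0,"spin":0,"grip":0}]' 40
python3 -m handwheel '[{"x":0,"y":0,"z":0,"spin":0,"grip":0},{"x":0,"y":0,"z":0,"spin":0,"grip":0},{"x":0,"y":0,"z":0.1,"spin":0,"grip":0},{"x":0,"y":0,"z":0.1,"spin":0,"grip":0},{"x":0,"y":0,"z":0.1,"spin":0,"grip":0},{"x":0,"y":0,"z":0.1,"spin":0,"grip":0},{"x":0,"y":0,"z":0.1,"spin":0,"grip":0},{"x":0,"y":0,"z":0,"spin":0,"grip":0}]'
```

```text
[568.2  62.7  98.   40.  -23.7]
[0.5686 0.0617 0.054 ]
clock: 7.65
ee_pos: [0.5702, 0.0598, 0.0287]
tool_rot: [-3.14, -0.002, -0.329]
contact_force: [-1.1, 0.6, 0.8]
grip_width: 0.0641
grip_force: 0.0
clock: 8.32
ee_pos: [0.5727, 0.0607, 0.235]
tool_rot: [-3.136, -0.01, -0.33]
contact_force: [1.6, 0.7, -0.5]
grip_width: 0.011
grip_force: 0.0
```

The fingers close at about 70 mm/s, so I lifted before the grip was made. Looking again and retrying with a pre-opening.

```bash

python3 -m handwheel '[{"x":0,"y":0,"z":0,"spin":0,"grip":0.7},{"x":0,"y":0,"z":0,"spin":0,"grip":0.7},{"x":0,"y":0,"z":0,"spin":0,"grip":0.7},{"x":0,"y":0,"z":0,"spin":0,"grip":0.7},{"x":0,"y":0,"z":0,"spin":0,"grip":0.7},{"x":0,"y":0,"z":0,"spin":0,"grip":0.7},{"x":0,"y":0,"z":0,"spin":0,"grip":0.7},{"x":0,"y":0,"z":0,"spin":0,"grip":0.7}]'
python3 - <<'E'
from h import *
p=shot("wrist");save(p,"w4.png")
for d in landmark_of(p,"joint1_c")[:4]: uv=np.array(d["point"])*[560,420];print(round(d["p"],2),uv.round(),ray(p,uv,.03).round(4))
for d in regions_of(p,"joint1_c")[:4]: print(round(d["p"],2),rect(p,d["region"],.03))
g,b=masks(p); m=cv2.morphologyEx(b.astype(np.uint8),cv2.MORPH_OPEN,np.ones((5,5)))
n,L,st,_=cv2.connectedComponentsWithStats(m)
for i in range(1,n):
    if 400<st[i,4]<5000: print(st[i],rect(p,L==i,.03))
E
```

```text
clock: 8.98
ee_pos: [0.5691, 0.0598, 0.2266]
tool_rot: [3.141, 0.001, -0.329]
contact_force: [0.6, -0.5, -0.3]
grip_width: 0.0598
grip_force: 0.0
0.96 [390. 160.] [ 0.5519 -0.0793  0.03  ]
0.72 [243.  45.] [0.7355 0.0516 0.03  ]
0.52 [368. 286.] [ 0.3836 -0.0085  0.03  ]
0.36 [512. 193.] [ 0.4568 -0.2218  0.03  ]
0.94 [734.4  51.   90.9  42.6  66.7]
0.61 [551.6 -81.2  97.8  47.8   1.5]
[330  27  43  42 526] [688.6 -60.   55.8  31.3  35.3]
[518  48   8  68 435] [ 590.7 -248.8   77.3    8.3   -5.9]
[ 491   53   19   67 1074] [ 592.8 -224.1   78.    19.9   -4.8]
[  47   60   59   72 3113] [749.1 262.5  81.4  67.5 -24.8]
[ 110   67   45   67 1891] [719.2 201.   76.7  51.8 -26.1]
[ 367  121   47   74 2324] [552.5 -82.   95.1  52.6  -1.3]
[ 266  145   32   72 1860] [569.4  61.3  94.3  37.5 -25.1]
[  66  198   44   77 1075] [581.7 336.6 115.5  20.1  -3.9]
```

View pics/w4.png

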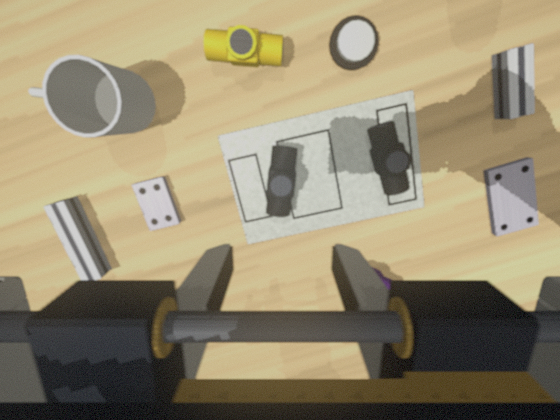

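The tee still lies at (282,182), unmoved. Its yaw is about -25°, so I'll turn another -6°.

```bash

python3 -m handwheel '[{"x":0,"y":0.004,"z":-0.1,"spin":-0.8,"grip":0.7},{"x":0,"y":0,"z":-0.1,"spin":-0.7,"grip":0.7},{"x":0,"y":0,"z":-0.1,"spin":0,"grip":0.7},{"x":0,"y":0,"z":-0.1,"spin":0,"grip":0.7},{"x":0,"y":0,"z":-0.09,"spin":0,"grip":0.7},{"x":0,"y":0,"z":0,"spin":0,"grip":0.7},{"x":0,"y":0,"z":0,"spin":0,"grip":0.3},{"x":0,"y":0,"z":0,"spin":0,"grip":0}]' 40
python3 -m handwheel '[{"x":0,"y":0,"z":0,"spin":0,"grip":0},{"x":0,"y":0,"z":0,"spin":0,"grip":0},{"x":0,"y":0,"z":0,"spin":0,"grip":0},{"x":0,"y":0,"z":0,"spin":0,"grip":0},{"x":0,"y":0,"z":0,"spin":0,"grip":0},{"x":0,"y":0,"z":0,"spin":0,"grip":0},{"x":0,"y":0,"z":0,"spin":0,"grip":0},{"x":0,"y":0,"z":0,"spin":0,"grip":0}]'
python3 -m handwheel '[{"x":0,"y":0,"z":0.08,"spin":0,"grip":0},{"x":0,"y":0,"z":0.1,"spin":0,"grip":0},{"x":0,"y":0,"z":0.1,"spin":0,"grip":0},{"x":0,"y":0,"z":0.1,"spin":0.8,"grip":0},{"x":-0.03,"y":0.08,"z":0,"spin":1,"grip":0},{"x":-0.03,"y":0.08,"z":0,"spin":1,"grip":0},{"x":-0.03,"y":0.08,"z":0,"spin":1,"grip":0},{"x":-0.03,"y":0.08,"z":0,"spin":1,"grip":0}]'
python3 - <<'E'
from h import *
p=shot("wrist");save(p,"w5.png")
for d in landmark_of(p,"return_box")[:2]: uv=np.array(d["point"])*[560,420];print(round(d["p"],2),uv.round(),ray(p,uv,0).round(4))
for d in regions_of(p,"return_box")[:2]: print(round(d["p"],2),rect(p,d["region"],.05),np.round(np.array(d["box"])*[560,420,560,420]))
E
```

```text
clock: 9.8
ee_pos: [0.5701, 0.0617, 0.0325]
tool_rot: [-3.141, -0.001, -0.434]
contact_force: [-0.6, -0.6, 0.5]
grip_width: 0.0559
grip_force: 0.0
clock: 10.47
ee_pos: [0.5691, 0.0613, 0.031]
tool_rot: [3.142, 0.0, -0.434]
contact_force: [-0.1, 0.2, 0.1]
grip_width: 0.0035
grip_force: 0.0
clock: 11.13
ee_pos: [0.5206, 0.1903, 0.1834]
tool_rot: [-3.141, -0.001, -0.096]
contact_force: [0.8, 0.3, 0.4]
grip_width: 0.0007
grip_force: 0.0
0.93 [144. 278.] [0.4071 0.3948 0.    ]
0.9 [439.8 386.6 151.9 108.7 -87.2] [ 54. 222. 191. 355.]
```

View pics/w5.png

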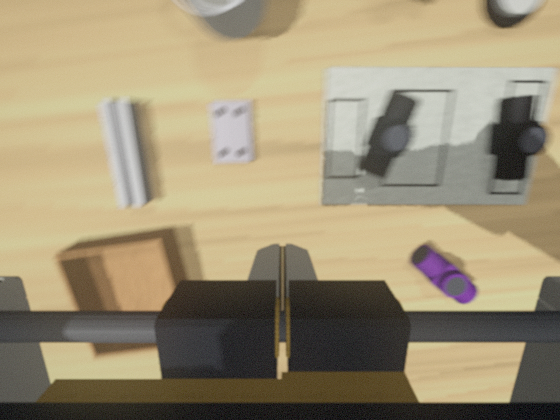

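The picture shows the tee at (393,135) still on the board and the gripper empty. I'll check the calibration against all cameras.

```bash
python3 - <<'E'
from h import *
s=manip.observe();print(s["ee_pos"],s["tool_rot"])
p=shot("wrist");print(np.round(p["tool_from_camera"],4).tolist(), "tcp px",proj(p,s["ee_pos"]))
print("stub wrist",ray(p,(396,136),.054).round(4))
for n in("scene","side"):
    q=shot(n); t=np.array(s["ee_pos"]); print(n,"tcp",proj(q,t).round(),"tips",proj(q,t-[0,0,.011]).round())
    u,v=proj(q,t); c=q["image"][max(0,int(v)-60):int(v)+60,max(0,int(u)-80):int(u)+80]
    cv2.imwrite(f"pics/c_{n}.png",cv2.resize(cv2.cvtColor(c,cv2.COLOR_RGB2BGR),None,fx=2.4,fy=2.4))
    for d in landmark_of(q,"joint1_c")[:5]: uv=np.array(d["point"])*[560,420];print(round(d["p"],2),uv.round(),ray(q,uv,.03).round(3))
a=cv2.imread("pics/c_scene.png");b=cv2.imread("pics/c_side.png");h=min(a.shape[0],b.shape[0]);cv2.imwrite("pics/cc.png",np.hstack([a[:h],b[:h]]))
E
```

```text
[0.52003351 0.19214687 0.18319191] [-3.14054951e+00  3.12347860e-04 -9.36263492e-02]
[[0.0002, 0.9585, 0.2852, 0.0786], [1.0, -0.0003, 0.0003, -0.0006], [0.0004, 0.2852, -0.9585, -0.1931], [0.0, 0.0, 0.0, 1.0]] tcp px [283.05758532 238.88323091]
stub wrist [0.5706 0.0699 0.054 ]
scene tcp [371. 181.] tips [371. 185.]
0.91 [279. 206.] [ 0.557 -0.069  0.03 ]
0.79 [288. 259.] [0.746 0.06  0.03 ]
0.51 [320. 181.] [ 0.375 -0.012  0.03 ]
0.4 [225. 200.] [ 0.609 -0.231  0.03 ]
side tcp [260. 216.] tips [260. 220.]
0.87 [327. 235.] [0.379 0.008 0.03 ]
0.71 [271. 211.] [ 0.562 -0.087  0.03 ]
0.67 [199. 233.] [0.73  0.077 0.03 ]
```

View pics/cc.png

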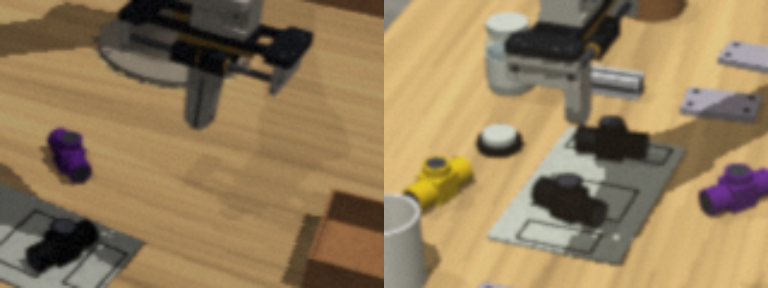

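Here the fingertips appear about 12 px higher than the projected tips in both views: scene crop (200,125) against the expected (192,154). The real tips seem to stand higher than the stated TCP. I'll quantify that.

```bash
python3 - <<'E'
from h import *
s=manip.observe(); t=np.array(s["ee_pos"])
ps={n:shot(n) for n in("wrist","scene","side")}
Rm=R.from_euler("xyz",s["tool_rot"]).as_matrix()
for z in(.011,0,-.01,-.02,-.03,-.04): print(z,[ (n,proj(p,t+Rm@[0,0,z]).round(0).tolist()) for n,p in ps.items()])
out=[]
for n,p in ps.items():
    u,v=proj(p,t); u,v=int(u),int(v); c=p["image"][v-40:v+40,u-40:u+40].copy()
    c=cv2.resize(cv2.cvtColor(c,cv2.COLOR_RGB2BGR),(260,260),interpolation=cv2.INTER_NEAREST)
    for z,col in((.011,(0,0,255)),(0,(0,255,0)),(-.02,(255,0,0)),(-.04,(0,255,255))):
        q=proj(p,t+Rm@[0,0,z]); cv2.circle(c,(int((q[0]-u+40)*3.25),int((q[1]-v+40)*3.25)),2,col,-1)
    out.append(c)
cv2.imwrite("pics/tips.png",np.hstack(out))
g,b=masks(ps["wrist"]);m=cv2.morphologyEx(b.astype(np.uint8),cv2.MORPH_OPEN,np.ones((5,5)))
n,L,st,_=cv2.connectedComponentsWithStats(m)
for i in range(1,n):
    if 1000<st[i,4]<6000: print(st[i],rect(ps["wrist"],L==i,.03))
print(manip.tcp_to_tips,[a for a in dir(manip) if a[0]!="_"])
E
```

```text
0.011 [('wrist', [283.0, 233.0]), ('scene', [369.0, 185.0]), ('side', [260.0, 219.0])]
0 [('wrist', [283.0, 239.0]), ('scene', [370.0, 181.0]), ('side', [259.0, 215.0])]
-0.01 [('wrist', [283.0, 245.0]), ('scene', [370.0, 178.0]), ('side', [259.0, 212.0])]
-0.02 [('wrist', [283.0, 251.0]), ('scene', [371.0, 175.0]), ('side', [259.0, 208.0])]
-0.03 [('wrist', [283.0, 258.0]), ('scene', [371.0, 172.0]), ('side', [259.0, 205.0])]
-0.04 [('wrist', [283.0, 266.0]), ('scene', [372.0, 169.0]), ('side', [259.0, 201.0])]
[ 359   90   61   89 3037] [569.3  61.2  93.9  48.7 -29.2]
[ 488   96   63   88 3677] [ 5.507e+02 -8.040e+01  9.310e+01  6.860e+01 -1.000e-01]
[ 250  245   31   52 1022] [418.6 220.6  71.9  38.2  -7.5]
[ 283  245   33   63 1283] [405.9 177.9  89.1  39.5  -3.1]
0.011 ['PlanningError', 'observe', 'tcp_to_tips']
```

View pics/tips.png

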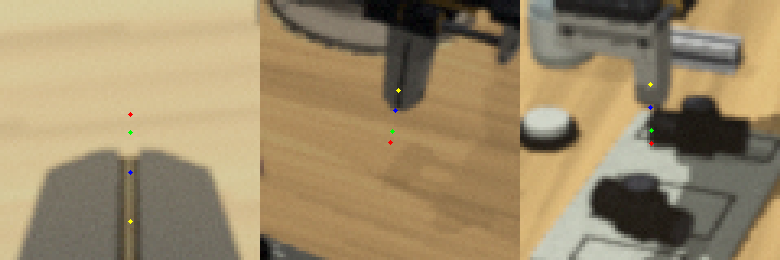

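The real tips are about 20 mm behind the reported TCP (blue dot), not 11 mm ahead, in all three views; board scale fits, so the camera pose is right and the fingers are effectively about 31 mm shorter. I'll go down with that correction and use force to confirm.

```bash

python3 -m handwheel '[{"x":0.031,"y":-0.082,"z":0,"spin":-0.7,"grip":0.7},{"x":0.031,"y":-0.082,"z":0,"spin":-0.7,"grip":0.7},{"x":0.031,"y":-0.082,"z":0,"spin":-0.7,"grip":0.7},{"x":0.031,"y":-0.082,"z":0,"spin":-0.7,"grip":0.7},{"x":0,"y":0,"z":-0.1,"spin":-0.7,"grip":0.7},{"x":0,"y":0,"z":-0.1,"spin":-0.7,"grip":0.7},{"x":0,"y":0,"z":-0.1,"spin":-0.7,"grip":0.7},{"x":0,"y":0,"z":-0.1,"spin":0,"grip":0.7}]'
python3 -m handwheel '[{"x":0,"y":0,"z":-0.03,"spin":0,"grip":0.7},{"x":0,"y":0,"z":-0.02,"spin":0,"grip":0.7},{"x":0,"y":0,"z":0,"spin":0,"grip":0},{"x":0,"y":0,"z":0,"spin":0,"grip":0},{"x":0,"y":0,"z":0,"spin":0,"grip":0},{"x":0,"y":0,"z":0,"spin":0,"grip":0},{"x":0,"y":0,"z":0,"spin":0,"grip":0},{"x":0,"y":0,"z":0,"spin":0,"grip":0}]' 40
python3 -c '
from h import *
s=manip.observe();t=np.array(s["ee_pos"])
out=[]
for n in("scene","side"):
    p=shot(n);u,v=proj(p,t).astype(int);c=cv2.cvtColor(p["image"][v-60:v+40,u-60:u+60],cv2.COLOR_RGB2BGR);out.append(cv2.resize(c,None,fx=3,fy=3))
cv2.imwrite("pics/low.png",np.hstack(out))'
```

```text
clock: 12.35
ee_pos: [0.5712, 0.0571, 0.0218]
tool_rot: [-3.141, -0.001, -0.446]
contact_force: [1.6, 0.1, -1.2]
grip_width: 0.0495
grip_force: 0.0
clock: 13.02
ee_pos: [0.5718, 0.0582, 0.0044]
tool_rot: [-3.14, -0.002, -0.441]
contact_force: [-0.1, -0.7, 7.6]
grip_width: 0.0356
grip_force: 40.0
```

View pics/low.png

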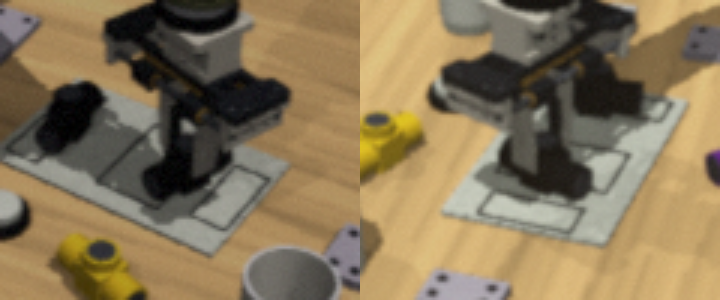

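Tee gripped (35.6 mm, 40 N). Carrying it to the box at about (0.402,0.394).

```bash

python3 -m handwheel '[{"x":0,"y":0,"z":0.06,"spin":0,"grip":0},{"x":0,"y":0,"z":0.1,"spin":0,"grip":0},{"x":0,"y":0,"z":0.1,"spin":0,"grip":0},{"x":0,"y":0,"z":0.04,"spin":0,"grip":0},{"x":-0.0425,"y":0.091,"z":0,"spin":0.63,"grip":0},{"x":-0.0425,"y":0.091,"z":0,"spin":0.63,"grip":0},{"x":-0.0425,"y":0.091,"z":0,"spin":0.63,"grip":0},{"x":-0.0425,"y":0.091,"z":0,"spin":0.63,"grip":0}]'
python3 -m handwheel '[{"x":-0.0425,"y":0.091,"z":0,"spin":0.63,"grip":0},{"x":-0.0425,"y":0.091,"z":0,"spin":0.63,"grip":0},{"x":-0.0425,"y":0.091,"z":0,"spin":0.63,"grip":0},{"x":-0.0425,"y":0.091,"z":0,"spin":0.63,"grip":0},{"x":-0.0425,"y":0.091,"z":0,"spin":0.63,"grip":0},{"x":-0.0425,"y":0.091,"z":0,"spin":0.63,"grip":0},{"x":0,"y":0,"z":0,"spin":0,"grip":0},{"x":0,"y":0,"z":0,"spin":0,"grip":0}]'
python3 -c '
from h import *
out=[]
for n in("scene","side","wrist"):
    p=shot(n)
    for d in landmark_of(p,"return_box")[:1]: print(n,d["p"],ray(p,np.array(d["point"])*[560,420],0).round(3))
    u,v=proj(p,[.402,.394,.05]).astype(int) if n!="wrist" else (282,250);c=cv2.cvtColor(p["image"][max(v-90,0):v+60,u-60:u+60],cv2.COLOR_RGB2BGR);out.append(cv2.resize(c,(240,300)))
cv2.imwrite("pics/box.png",np.hstack(out))'
```

```text
clock: 13.78
ee_pos: [0.5021, 0.2047, 0.1238]
tool_rot: [-3.141, -0.001, -0.264]
contact_force: [0.5, 1.0, -0.7]
grip_width: 0.0355
grip_force: 40.0
clock: 14.45
ee_pos: [0.3986, 0.4249, 0.1233]
tool_rot: [-3.14, 0.0, 0.005]
contact_force: [-0.1, -0.1, -0.8]
grip_width: 0.0352
grip_force: 40.0
scene 0.97 [0.387 0.395 0.   ]
side 0.67 [ 0.394  0.405 -0.   ]
wrist 0.88 [0.406 0.397 0.   ]
```

View pics/box.png

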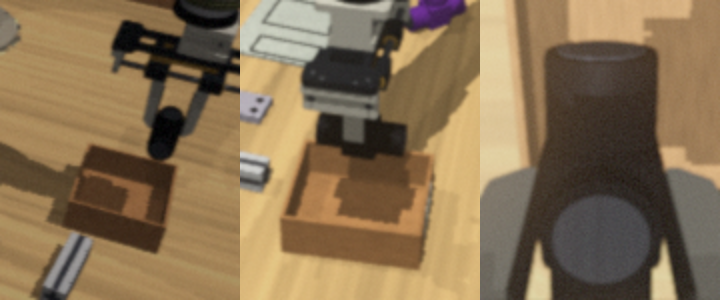

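The tee hangs over the box's far half, box centre about (0.400,0.397). Lowering and releasing, then on to tee B.

```bash

python3 -m handwheel '[{"x":0,"y":0,"z":-0.1,"spin":0,"grip":0},{"x":0,"y":0,"z":-0.1,"spin":0,"grip":0},{"x":0,"y":0,"z":-0.025,"spin":0,"grip":0},{"x":0,"y":0,"z":0,"spin":0,"grip":0},{"x":0,"y":0,"z":0,"spin":0,"grip":0.7},{"x":0,"y":0,"z":0,"spin":0,"grip":0.7},{"x":0,"y":0,"z":0,"spin":0,"grip":0.7},{"x":0,"y":0,"z":0,"spin":0,"grip":0.7}]'
python3 -m handwheel '[{"x":0,"y":0,"z":0.05,"spin":0,"grip":0.7},{"x":0,"y":0,"z":0.1,"spin":0,"grip":0.7},{"x":0,"y":0,"z":0.1,"spin":0,"grip":0.7},{"x":0,"y":0,"z":0.1,"spin":0,"grip":0.7},{"x":0,"y":0,"z":0.05,"spin":0,"grip":0.7},{"x":0.03,"y":-0.099,"z":0,"spin":0,"grip":0.7},{"x":0.03,"y":-0.099,"z":0,"spin":0,"grip":0.7},{"x":0.03,"y":-0.099,"z":0,"spin":0,"grip":0.7}]'
python3 -m handwheel '[{"x":0.03,"y":-0.099,"z":0,"spin":0,"grip":0.7},{"x":0.03,"y":-0.099,"z":0,"spin":0,"grip":0.7},{"x":0.03,"y":-0.099,"z":0,"spin":0,"grip":0.7},{"x":0.03,"y":-0.099,"z":0,"spin":0,"grip":0.7},{"x":0.03,"y":-0.099,"z":0,"spin":0,"grip":0.7},{"x":0.03,"y":-0.099,"z":0,"spin":0,"grip":0.7},{"x":0.03,"y":-0.099,"z":0,"spin":0,"grip":0.7},{"x":0.03,"y":-0.099,"z":0,"spin":0,"grip":0.7}]'
python3 -m handwheel '[{"x":0.03,"y":-0.09,"z":0,"spin":0,"grip":0.7},{"x":0.02,"y":-0.09,"z":0,"spin":0,"grip":0.7},{"x":0,"y":0,"z":0,"spin":0,"grip":0.7},{"x":0,"y":0,"z":0,"spin":0,"grip":0.7},{"x":0,"y":0,"z":0,"spin":0,"grip":0.7},{"x":0,"y":0,"z":0,"spin":0,"grip":0.7},{"x":0,"y":0,"z":0,"spin":0,"grip":0.7},{"x":0,"y":0,"z":0,"spin":0,"grip":0.7}]'
python3 - <<'E'
from h import *
p=shot("wrist")
for d in landmark_of(p,"joint1_c")[:4]: uv=np.array(d["point"])*[560,420];print(round(d["p"],2),uv.round(),ray(p,uv,.03).round(4))
g,b=masks(p); m=cv2.morphologyEx(b.astype(np.uint8),cv2.MORPH_OPEN,np.ones((5,5)))
n,L,st,_=cv2.connectedComponentsWithStats(m)
for i in range(1,n):
    if 700<st[i,4]<5000: print(st[i],rect(p,L==i,.03))
q=shot("side")
for d in landmark_of(q,"joint1_c")[:5]: uv=np.array(d["point"])*[560,420];print("side",round(d["p"],2),uv.round(),ray(q,uv,.03).round(4))
E
```

```text
clock: 15.42
ee_pos: [0.4016, 0.4229, 0.0347]
tool_rot: [-3.139, -0.002, -0.001]
contact_force: [-0.6, -0.1, -0.3]
grip_width: 0.0576
grip_force: 0.0
clock: 16.08
ee_pos: [0.437, 0.3026, 0.1947]
tool_rot: [-3.14, -0.002, 0.001]
contact_force: [1.3, -1.3, 1.3]
grip_width: 0.0652
grip_force: 0.0
clock: 16.75
ee_pos: [0.5332, -0.0155, 0.1943]
tool_rot: [-3.141, -0.002, -0.001]
contact_force: [1.1, 0.3, 0.1]
grip_width: 0.0647
grip_force: 0.0
clock: 17.42
ee_pos: [0.5528, -0.0841, 0.1933]
tool_rot: [-3.141, -0.0, 0.001]
contact_force: [0.5, 0.1, -0.4]
grip_width: 0.065
grip_force: 0.0
0.97 [159.  16.] [0.7329 0.0445 0.03  ]
0.85 [278. 189.] [ 0.551  -0.0784  0.03  ]
0.85 [230. 304.] [ 0.3909 -0.0126  0.03  ]
0.59 [215. 177.] [ 0.5651 -0.0035  0.03  ]
[   0    0   48   66 2834] [716.7 187.5  67.3  48.1 -14.8]
[392  13  42  43 809] [ 711.8 -216.8   53.5   24.6   47.5]
[251  38  52  47 735] [688.6 -78.4  54.9  42.8 -80. ]
[ 265  149   31   77 2172] [ 5.516e+02 -8.060e+01  9.330e+01  3.650e+01  1.000e-01]
side 0.81 [200. 229.] [0.7363 0.0567 0.03  ]
side 0.74 [273. 214.] [ 0.5531 -0.0726  0.03  ]
side 0.61 [328. 237.] [0.3735 0.0131 0.03  ]
side 0.36 [181. 272.] [0.7124 0.2553 0.03  ]
side 0.23 [224. 208.] [ 0.7048 -0.0717  0.03  ]
```

```bash

python3 -m handwheel '[{"x":-0.003,"y":0.0085,"z":-0.1,"spin":0,"grip":0.7},{"x":0,"y":0,"z":-0.1,"spin":0,"grip":0.7},{"x":0,"y":0,"z":-0.1,"spin":0,"grip":0.7},{"x":0,"y":0,"z":-0.1,"spin":0,"grip":0.7},{"x":0,"y":0,"z":-0.07,"spin":0,"grip":0.7},{"x":0,"y":0,"z":0,"spin":0,"grip":0.3},{"x":0,"y":0,"z":0,"spin":0,"grip":0},{"x":0,"y":0,"z":0,"spin":0,"grip":0}]' 40
python3 -m handwheel '[{"x":0,"y":0,"z":0,"spin":0,"grip":0},{"x":0,"y":0,"z":0,"spin":0,"grip":0},{"x":0,"y":0,"z":0,"spin":0,"grip":0},{"x":0,"y":0,"z":0.05,"spin":0,"grip":0},{"x":0,"y":0,"z":0.1,"spin":0,"grip":0},{"x":0,"y":0,"z":0.1,"spin":0,"grip":0},{"x":0,"y":0,"z":0.05,"spin":0,"grip":0},{"x":0,"y":0,"z":0,"spin":0,"grip":0}]'
```

```text
clock: 18.28
ee_pos: [0.5524, -0.0821, 0.0063]
tool_rot: [3.141, -0.001, -0.001]
contact_force: [0.2, 0.5, 0.4]
grip_width: 0.0495
grip_force: 0.0
clock: 18.95
ee_pos: [0.5543, -0.0825, 0.1307]
tool_rot: [3.141, -0.009, -0.002]
contact_force: [0.3, 0.4, -0.4]
grip_width: 0.0355
grip_force: 40.0
```

```bash

python3 -m handwheel '[{"x":-0.032,"y":0.094,"z":0,"spin":0,"grip":0},{"x":-0.032,"y":0.094,"z":0,"spin":0,"grip":0},{"x":-0.032,"y":0.094,"z":0,"spin":0,"grip":0},{"x":-0.032,"y":0.094,"z":0,"spin":0,"grip":0},{"x":-0.032,"y":0.094,"z":0,"spin":0,"grip":0},{"x":-0.032,"y":0.094,"z":0,"spin":0,"grip":0},{"x":-0.032,"y":0.094,"z":0,"spin":0,"grip":0},{"x":-0.032,"y":0.094,"z":0,"spin":0,"grip":0}]'
python3 -m handwheel '[{"x":-0.032,"y":0.094,"z":0,"spin":0,"grip":0},{"x":-0.032,"y":0.094,"z":0,"spin":0,"grip":0},{"x":-0.032,"y":0.094,"z":0,"spin":0,"grip":0},{"x":-0.032,"y":0.094,"z":0,"spin":0,"grip":0},{"x":0,"y":0,"z":-0.1,"spin":0,"grip":0},{"x":0,"y":0,"z":-0.1,"spin":0,"grip":0},{"x":0,"y":0,"z":-0.025,"spin":0,"grip":0},{"x":0,"y":0,"z":0,"spin":0,"grip":0}]'
python3 -m handwheel '[{"x":0,"y":0,"z":0,"spin":0,"grip":0.7},{"x":0,"y":0,"z":0,"spin":0,"grip":0.7},{"x":0,"y":0,"z":0,"spin":0,"grip":0.7},{"x":0,"y":0,"z":0,"spin":0,"grip":0.7},{"x":0,"y":0,"z":0.05,"spin":0,"grip":1},{"x":0,"y":0,"z":0.1,"spin":0,"grip":1},{"x":0,"y":0,"z":0.1,"spin":0,"grip":1},{"x":0,"y":0,"z":0.1,"spin":0,"grip":1}]'
python3 -m handwheel '[{"x":0,"y":0,"z":0.1,"spin":0,"grip":1},{"x":0,"y":0,"z":0.1,"spin":0,"grip":1},{"x":0.08,"y":-0.06,"z":0,"spin":0,"grip":1},{"x":0.08,"y":-0.06,"z":0,"spin":0,"grip":1},{"x":0.08,"y":-0.06,"z":0,"spin":0,"grip":1},{"x":0,"y":0,"z":0,"spin":0,"grip":1},{"x":0,"y":0,"z":0,"spin":0,"grip":1},{"x":0,"y":0,"z":0,"spin":0,"grip":1}]'
python3 - <<'E'
from h import *
p=shot("wrist");save(p,"w6.png"); g,b=masks(p)
n,L,st,ce=cv2.connectedComponentsWithStats(cl(g,5)); 
for i in range(1,n):
    if 300<st[i,4]<40000: print(st[i],[rect(p,L==i,z) for z in(.006,.012,.03)])
E
```

```text
clock: 19.62
ee_pos: [0.4481, 0.2202, 0.1251]
tool_rot: [-3.141, -0.0, -0.001]
contact_force: [0.8, 0.1, -0.7]
grip_width: 0.035
grip_force: 40.0
clock: 20.28
ee_pos: [0.3964, 0.3674, 0.0326]
tool_rot: [3.137, 0.004, -0.001]
contact_force: [0.2, 0.4, -0.0]
grip_width: 0.0354
grip_force: 40.0
clock: 20.95
ee_pos: [0.3979, 0.3687, 0.1777]
tool_rot: [-3.141, -0.0, -0.001]
contact_force: [0.3, 0.8, -0.3]
grip_width: 0.084
grip_force: 0.0
clock: 21.62
ee_pos: [0.4936, 0.2971, 0.2557]
tool_rot: [-3.141, -0.0, -0.002]
contact_force: [-0.4, 0.3, 0.8]
grip_width: 0.0927
grip_force: 0.0
[ 313    0   60   24 1033] [array([703.7, 221.5,  74.6,  25.6,  89.9]), array([701.9, 222.5,  73.6,  25.3,  89.9]), array([696.6, 225.6,  70.5,  24.3,  89.9])]
[  389    57   171   137 19195] [array([558.5,   4.3, 260.5, 159.8,  83.8]), array([558.7,   8.3, 257. , 157.6,  83.8]), array([559.3,  20.2, 246.4, 151.1,  83.8])]
[ 306   75   39   57 1831] [array([592.6, 239.2,  70.9,  46.7,  -4.7]), array([592.4, 240. ,  70. ,  46. ,  -4.7]), array([591.5, 242.4,  67.1,  44.1,  -4.7])]
[ 189   85   27   93 2325] [array([554. , 411.3, 126.8,  36.2,  -3.7]), array([554.3, 409.8, 125.1,  35.7,  -3.7]), array([555. , 405.1, 119.9,  34.2,  -3.7])]
[   0  142   36  147 2634] [array([416.3, 706.6, 244.5,  55.5, -15. ]), array([418.4, 701. , 241.2,  54.7, -15. ]), array([424.7, 684.4, 231.2,  52.5, -15. ])]
[ 122  239   81   71 1977] [array([315.1, 487. , 186.4,  51.9, -44.4]), array([318.5, 484.5, 183.8,  51.1, -44.4]), array([329. , 476.7, 176.3,  49. , -44.4])]
[ 367  245   76   65 1778] [array([314.6, 105.4, 175.9,  45.3,  44.9]), array([318.1, 108. , 173.5,  44.6,  44.9]), array([328.6, 115.8, 166.4,  42.8,  44.9])]
[ 101  315  283   83 6692] [array([219.3, 370.8, 470.8, 167.4, -73.8]), array([224.1, 369.8, 464.4, 165.1, -73.8]), array([238.4, 366.8, 445.3, 158.3, -73.8])]
```

View pics/w6.png

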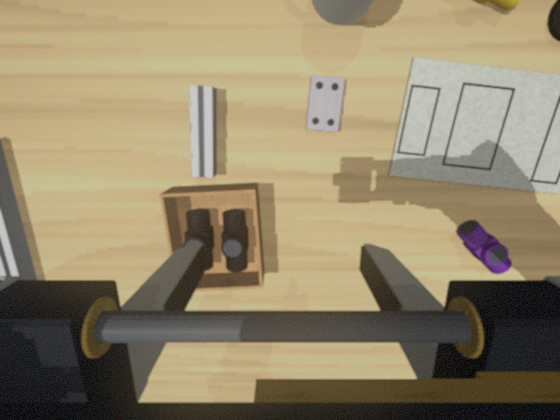

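Both tees are in the box at (200,232) and (235,240), and the board is clear. The long profile has been knocked to (203,130), i.e. (0.555,0.406) with yaw -3.7°; I pick it next.

```bash

python3 -m handwheel '[{"x":0.0385,"y":0.07,"z":0,"spin":-0.23,"grip":0.55},{"x":0.0385,"y":0.07,"z":0,"spin":-0.23,"grip":0.55},{"x":0.0385,"y":0.07,"z":0,"spin":-0.23,"grip":0.55},{"x":0.0385,"y":0.07,"z":0,"spin":-0.23,"grip":0.55},{"x":0,"y":0,"z":-0.1,"spin":0,"grip":0.55},{"x":0,"y":0,"z":-0.1,"spin":0,"grip":0.55},{"x":0,"y":0,"z":-0.1,"spin":0,"grip":0.55},{"x":0,"y":0,"z":0,"spin":0,"grip":0.55}]'
python3 - <<'E'
from h import *
s=manip.observe();print(s["ee_pos"],s["grip_width"])
p=shot("wrist"); g,b=masks(p); h=cv2.cvtColor(p["image"],cv2.COLOR_RGB2HSV)
for z in(.03,):
  u=proj(p,[.555,.406,z]);print(u)
  m=(h[...,1]<60).astype(np.uint8); m[int(u[1])+110:]=0
  print(rect(p,comp(p,cl(m,5)>0,u),z))
for d in regions_of(p,"long_c")[:2]: print(round(d["p"],2),rect(p,d["region"],.03))
E
```

```text
clock: 22.33
ee_pos: [0.5501, 0.408, 0.1276]
tool_rot: [3.134, 0.009, -0.062]
contact_force: [-1.0, -0.7, -1.9]
grip_width: 0.0517
grip_force: 0.0
[0.5501084  0.40804068 0.12761427] 0.05168332847553525
[283.84317916 195.922436  ]
[555.4 407.2 122.   31.7  -3.3]
0.95 [555.4 406.4 121.9  30.3  -4.1]
0.2 [438.8 370.9  35.3  32.5  -3.8]
```

```bash

python3 -m handwheel '[{"x":0,"y":-0.004,"z":-0.1,"spin":0,"grip":0.55},{"x":0,"y":0,"z":-0.1,"spin":0,"grip":0.55},{"x":0,"y":0,"z":-0.1,"spin":0,"grip":0.55},{"x":0,"y":0,"z":-0.055,"spin":0,"grip":0.55},{"x":0,"y":0,"z":0,"spin":0,"grip":0.2},{"x":0,"y":0,"z":0,"spin":0,"grip":0},{"x":0,"y":0,"z":0,"spin":0,"grip":0},{"x":0,"y":0,"z":0,"spin":0,"grip":0}]' 40
python3 -m handwheel '[{"x":0,"y":0,"z":0,"spin":0,"grip":0},{"x":0,"y":0,"z":0,"spin":0,"grip":0},{"x":0,"y":0,"z":0.02,"spin":0,"grip":0},{"x":0,"y":0,"z":0.1,"spin":0,"grip":0},{"x":0,"y":0,"z":0.1,"spin":0,"grip":0},{"x":0,"y":0,"z":0.03,"spin":0,"grip":0},{"x":0,"y":0,"z":0,"spin":0,"grip":0},{"x":0,"y":0,"z":0,"spin":0,"grip":0}]'
python3 - <<'E'
from h import *
s=manip.observe();print(s["ee_pos"],s["tool_rot"])
p=shot("wrist")
for d in regions_of(p,"long_c")[:2]: print(round(d["p"],2),rect(p,d["region"],s["ee_pos"][2]+.038),np.round(np.array(d["box"])*[560,420,560,420]))
E
```

```text
clock: 23.1
ee_pos: [0.5573, 0.4089, -0.0035]
tool_rot: [-3.138, -0.003, -0.065]
contact_force: [-0.5, -1.6, 5.7]
grip_width: 0.0295
grip_force: 40.3
clock: 23.77
ee_pos: [0.556, 0.4079, 0.0947]
tool_rot: [-3.14, -0.002, -0.065]
contact_force: [-0.7, -0.4, -1.9]
grip_width: 0.0292
grip_force: 40.0
[0.55596274 0.40788406 0.0946894 ] [-3.13973496e+00 -1.77964781e-03 -6.52871983e-02]
0.55 [571.8 407.3  91.4  28.9  -3.6] [253. 155. 313. 350.]
```

Long profile held (29 mm). Carrying it to spot_long (0.5475,-0.096), yaw -6.2°.

```bash

python3 -m handwheel '[{"x":-0.0016,"y":-0.097,"z":0,"spin":-0.05,"grip":0},{"x":-0.0016,"y":-0.097,"z":0,"spin":-0.05,"grip":0},{"x":-0.0016,"y":-0.097,"z":0,"spin":-0.05,"grip":0},{"x":-0.0016,"y":-0.097,"z":0,"spin":-0.05,"grip":0},{"x":-0.0016,"y":-0.097,"z":0,"spin":-0.05,"grip":0},{"x":-0.0016,"y":-0.097,"z":0,"spin":-0.05,"grip":0},{"x":-0.0016,"y":-0.097,"z":0,"spin":-0.05,"grip":0},{"x":-0.0016,"y":-0.097,"z":0,"spin":-0.05,"grip":0}]'
python3 -m handwheel '[{"x":-0.0016,"y":-0.097,"z":0,"spin":-0.05,"grip":0},{"x":-0.0016,"y":-0.097,"z":0,"spin":-0.05,"grip":0},{"x":-0.0016,"y":-0.097,"z":0,"spin":-0.05,"grip":0},{"x":-0.0016,"y":-0.097,"z":0,"spin":-0.05,"grip":0},{"x":-0.0016,"y":-0.097,"z":0,"spin":-0.05,"grip":0},{"x":0,"y":0,"z":0,"spin":0,"grip":0},{"x":0,"y":0,"z":0,"spin":0,"grip":0},{"x":0,"y":0,"z":0,"spin":0,"grip":0}]'
python3 - <<'E'
from h import *
s=manip.observe();print(s["ee_pos"],s["tool_rot"])
p=shot("wrist");save(p,"w7.png"); h=cv2.cvtColor(p["image"],cv2.COLOR_RGB2HSV)
for d in regions_of(p,"long_c")[:2]: print(round(d["p"],2),rect(p,d["region"],s["ee_pos"][2]+.036),np.round(np.array(d["box"])*[560,420,560,420]))
for l in("spot_long","spot_pile","spot_short"):
  for d in landmark_of(p,l)[:1]: print(l,round(d["p"],2),ray(p,np.array(d["point"])*[560,420],.006).round(4))
E
```

```text
clock: 24.53
ee_pos: [0.5491, 0.0952, 0.0915]
tool_rot: [3.141, 0.003, -0.093]
contact_force: [-0.4, -0.5, 0.1]
grip_width: 0.0294
grip_force: 40.0
clock: 25.2
ee_pos: [0.5465, -0.0965, 0.0919]
tool_rot: [-3.141, 0.002, -0.111]
contact_force: [0.9, 1.0, -1.8]
grip_width: 0.0296
grip_force: 40.0
[ 0.54650168 -0.09645568  0.09190052] [-3.14108169e+00  2.20472754e-03 -1.11070462e-01]
0.58 [561.6 -97.7  92.7  29.3  -6.3] [253. 155. 313. 350.]
spot_pile 0.68 [0.5626 0.0234 0.006 ]
spot_short 0.95 [0.5676 0.1075 0.006 ]
```

View pics/w7.png

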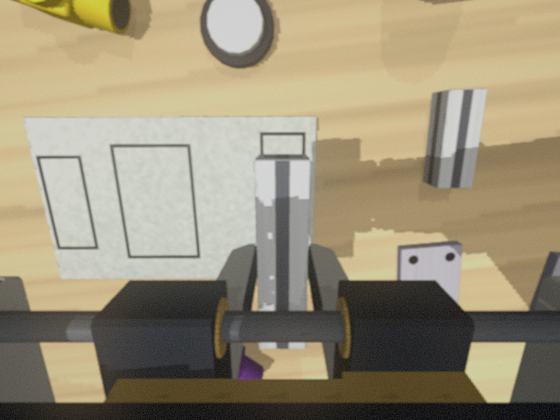

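The wrist view shows the profile aligned over its outline (far edge of outline at (261-305,133)), with the other outlines empty at left. Checking the outline corners numerically.

```bash
python3 - <<'E'
from h import *
p=shot("wrist"); gy=cv2.cvtColor(p["image"],cv2.COLOR_RGB2GRAY)
def c(pts): return np.array([ray(p,u,.006)[:2] for u in pts])
for n,pts in dict(pile=[(111,145),(190,145),(199,258),(127,258)],short=[(38,157),(80,157),(98,249),(57,248)],longfar=[(261,133),(306,133)]).items():
    g=c(pts);print(n,g.round(4).tolist(),g.mean(0).round(4))
    if len(g)==4:
        v=g[0]-g[3]+g[1]-g[2];print("yaw",np.degrees(np.arctan2(v[1],v[0])),np.linalg.norm(v)/2,np.linalg.norm(g[0]-g[1]))
    else: a=np.radians(-6.2);print(g.mean(0)-.065*np.array([np.cos(a),np.sin(a)]))
E
```

```text
pile [[0.6198, 0.0536], [0.6121, -0.0176], [0.5006, -0.0049], [0.5084, 0.0676]] [0.5602 0.0247]
yaw -6.832443426645251 0.11225360427225332 0.07162149820378741
short [[0.6164, 0.123], [0.6123, 0.0847], [0.5212, 0.094], [0.5267, 0.1346]] [0.5691 0.1091]
yaw -6.553802758617758 0.09103959286606726 0.03852236733898532
longfar [[0.6156, -0.0829], [0.6113, -0.123]] [ 0.6134 -0.103 ]
[ 0.54882138 -0.09596412]
```

```bash

python3 -m handwheel '[{"x":0.006,"y":0.001,"z":-0.1,"spin":0,"grip":0},{"x":0,"y":0,"z":-0.1,"spin":0,"grip":0},{"x":0,"y":0,"z":-0.015,"spin":0,"grip":0},{"x":0,"y":0,"z":-0.005,"spin":0,"grip":0},{"x":0,"y":0,"z":-0.005,"spin":0,"grip":0},{"x":0,"y":0,"z":0,"spin":0,"grip":0},{"x":0,"y":0,"z":0,"spin":0,"grip":0},{"x":0,"y":0,"z":0,"spin":0,"grip":0}]'
```

```text
clock: 26.17
ee_pos: [0.5505, -0.0966, 0.0046]
tool_rot: [-3.142, -0.002, -0.111]
contact_force: [0.2, -0.4, -0.6]
grip_width: 0.0294
grip_force: 40.0
```

```bash

python3 -m handwheel '[{"x":0,"y":0,"z":-0.003,"spin":0,"grip":0},{"x":0,"y":0,"z":0,"spin":0,"grip":0},{"x":0,"y":0,"z":-0.003,"spin":0,"grip":0},{"x":0,"y":0,"z":0,"spin":0,"grip":0},{"x":0,"y":0,"z":-0.003,"spin":0,"grip":0},{"x":0,"y":0,"z":0,"spin":0,"grip":0},{"x":0,"y":0,"z":0,"spin":0,"grip":0},{"x":0,"y":0,"z":0,"spin":0,"grip":0}]'
```

```text
clock: 26.83
ee_pos: [0.5501, -0.0966, 0.0022]
tool_rot: [3.141, -0.002, -0.111]
contact_force: [-5.8, 1.6, 34.6]
grip_width: 0.0291
grip_force: 40.0
```

Board contact felt. Easing off, releasing, and moving on to the short profile.

```bash

python3 -m handwheel '[{"x":0,"y":0,"z":0.005,"spin":0,"grip":0},{"x":0,"y":0,"z":0,"spin":0,"grip":0.55},{"x":0,"y":0,"z":0,"spin":0,"grip":0.55},{"x":0,"y":0,"z":0,"spin":0,"grip":0.55},{"x":0,"y":0,"z":0,"spin":0,"grip":0.55},{"x":0,"y":0,"z":0.05,"spin":0,"grip":0.55},{"x":0,"y":0,"z":0.1,"spin":0,"grip":0.55},{"x":0,"y":0,"z":0.1,"spin":0,"grip":0.55}]'
python3 -m handwheel '[{"x":0,"y":0,"z":0.1,"spin":0,"grip":0.55},{"x":0.025,"y":-0.094,"z":0,"spin":0.1,"grip":0.55},{"x":0.025,"y":-0.094,"z":0,"spin":0.1,"grip":0.55},{"x":0.025,"y":-0.094,"z":0,"spin":0.1,"grip":0.55},{"x":0.025,"y":-0.094,"z":0,"spin":0,"grip":0.55},{"x":0,"y":0,"z":0,"spin":0,"grip":0.55},{"x":0,"y":0,"z":0,"spin":0,"grip":0.55},{"x":0,"y":0,"z":0,"spin":0,"grip":0.55}]'
python3 - <<'E'
from h import *
s=manip.observe();print(s["ee_pos"])
p=shot("wrist")
for l,z in(("long_c",.036),("short_c",.03),("big1_c",.012)):
  for d in regions_of(p,l)[:4]: print(l,round(d["p"],2),rect(p,d["region"],z))
E
```

```text
clock: 27.5
ee_pos: [0.5483, -0.0963, 0.101]
tool_rot: [3.142, 0.004, -0.11]
contact_force: [0.5, -0.4, 0.6]
grip_width: 0.0509
grip_force: 0.0
clock: 28.17
ee_pos: [0.5891, -0.2463, 0.1407]
tool_rot: [-3.141, 0.001, -0.09]
contact_force: [-1.2, 0.5, -0.2]
grip_width: 0.0511
grip_force: 0.0
[ 0.58912111 -0.24632593  0.14070389]
long_c 0.84 [ 562.9 -104.   104.1   42.7   -6.7]
long_c 0.25 [ 732.5 -231.    75.7   68.    84.8]
short_c 0.63 [ 593.4 -249.5   81.4   30.8   -5.1]
```

```bash

python3 -m handwheel '[{"x":0.007,"y":-0.006,"z":-0.1,"spin":0,"grip":0.55},{"x":0,"y":0,"z":-0.1,"spin":0,"grip":0.55},{"x":0,"y":0,"z":-0.1,"spin":0,"grip":0.55},{"x":0,"y":0,"z":-0.06,"spin":0,"grip":0.55},{"x":0,"y":0,"z":0,"spin":0,"grip":0.2},{"x":0,"y":0,"z":0,"spin":0,"grip":0},{"x":0,"y":0,"z":0,"spin":0,"grip":0},{"x":0,"y":0,"z":0,"spin":0,"grip":0}]' 40
python3 -m handwheel '[{"x":0,"y":0,"z":0,"spin":0,"grip":0},{"x":0,"y":0,"z":0,"spin":0,"grip":0},{"x":0,"y":0,"z":0.05,"spin":0,"grip":0},{"x":0,"y":0,"z":0.1,"spin":0,"grip":0},{"x":0,"y":0,"z":0.1,"spin":0,"grip":0},{"x":0,"y":0,"z":0.03,"spin":0,"grip":0},{"x":0,"y":0,"z":0,"spin":0,"grip":0},{"x":0,"y":0,"z":0,"spin":0,"grip":0}]'
```

```text
clock: 29.03
ee_pos: [0.5939, -0.2495, -0.0003]
tool_rot: [3.141, -0.003, -0.089]
contact_force: [-0.1, 0.5, 0.4]
grip_width: 0.0291
grip_force: 36.6
clock: 29.7
ee_pos: [0.5927, -0.2494, 0.1104]
tool_rot: [3.141, -0.002, -0.09]
contact_force: [0.3, 0.8, -1.3]
grip_width: 0.0288
grip_force: 40.0
```

```bash

python3 -m handwheel '[{"x":-0.0065,"y":0.0995,"z":0,"spin":-0.035,"grip":0},{"x":-0.0065,"y":0.0995,"z":0,"spin":-0.035,"grip":0},{"x":-0.0065,"y":0.0995,"z":0,"spin":-0.035,"grip":0},{"x":-0.0065,"y":0.0995,"z":0,"spin":-0.035,"grip":0},{"x":-0.0065,"y":0.0995,"z":0,"spin":-0.035,"grip":0},{"x":-0.0065,"y":0.0995,"z":0,"spin":-0.035,"grip":0},{"x":-0.0065,"y":0.0995,"z":0,"spin":-0.035,"grip":0},{"x":-0.0065,"y":0.0995,"z":0,"spin":-0.035,"grip":0}]'
python3 -m handwheel '[{"x":-0.0065,"y":0.0995,"z":0,"spin":-0.035,"grip":0},{"x":0,"y":0,"z":0,"spin":0,"grip":0},{"x":0,"y":0,"z":-0.1,"spin":0,"grip":0},{"x":0,"y":0,"z":-0.1,"spin":0,"grip":0},{"x":0,"y":0,"z":-0.03,"spin":0,"grip":0},{"x":0,"y":0,"z":0,"spin":0,"grip":0},{"x":0,"y":0,"z":0,"spin":0,"grip":0},{"x":0,"y":0,"z":0,"spin":0,"grip":0}]'
```

```text
clock: 30.37
ee_pos: [0.57, 0.0707, 0.1076]
tool_rot: [3.141, 0.003, -0.109]
contact_force: [1.0, 0.6, -0.5]
grip_width: 0.0286
grip_force: 40.0
clock: 31.03
ee_pos: [0.5697, 0.1086, 0.0184]
tool_rot: [-3.141, -0.001, -0.112]
contact_force: [0.5, 0.2, -0.7]
grip_width: 0.0288
grip_force: 40.0
```

```bash

python3 -m handwheel '[{"x":0,"y":0,"z":-0.02,"spin":0,"grip":0},{"x":0,"y":0,"z":-0.005,"spin":0,"grip":0},{"x":0,"y":0,"z":-0.003,"spin":0,"grip":0},{"x":0,"y":0,"z":-0.002,"spin":0,"grip":0},{"x":0,"y":0,"z":0,"spin":0,"grip":0},{"x":0,"y":0,"z":0,"spin":0,"grip":0},{"x":0,"y":0,"z":0,"spin":0,"grip":0},{"x":0,"y":0,"z":0,"spin":0,"grip":0}]'
```

```text
clock: 31.7
ee_pos: [0.5691, 0.1089, 0.0056]
tool_rot: [-3.142, -0.0, -0.112]
contact_force: [-0.6, 0.1, 0.2]
grip_width: 0.0287
grip_force: 40.0
```

```bash

python3 -m handwheel '[{"x":0,"y":0,"z":-0.003,"spin":0,"grip":0},{"x":0,"y":0,"z":0,"spin":0,"grip":0.55},{"x":0,"y":0,"z":0,"spin":0,"grip":0.55},{"x":0,"y":0,"z":0,"spin":0,"grip":0.55},{"x":0,"y":0,"z":0,"spin":0,"grip":0.55},{"x":0,"y":0,"z":0.05,"spin":0,"grip":0.55},{"x":0,"y":0,"z":0.1,"spin":0,"grip":0.55},{"x":0,"y":0,"z":0.1,"spin":0,"grip":0.55}]'
python3 -m handwheel '[{"x":-0.032,"y":-0.086,"z":0.05,"spin":0.13,"grip":0.85},{"x":-0.032,"y":-0.086,"z":0.05,"spin":0.13,"grip":0.85},{"x":-0.032,"y":-0.086,"z":0,"spin":0.13,"grip":0.85},{"x":-0.032,"y":-0.086,"z":0,"spin":0.13,"grip":0.85},{"x":-0.032,"y":-0.086,"z":0,"spin":0.13,"grip":0.85},{"x":-0.032,"y":-0.086,"z":0,"spin":0.13,"grip":0.85},{"x":-0.032,"y":-0.086,"z":0,"spin":0.13,"grip":0.85},{"x":-0.032,"y":-0.086,"z":0,"spin":0.13,"grip":0.85}]'
python3 -m handwheel '[{"x":-0.032,"y":-0.086,"z":0,"spin":0.13,"grip":0.85},{"x":-0.032,"y":-0.086,"z":0,"spin":0.13,"grip":0.85},{"x":0,"y":0,"z":0,"spin":0,"grip":0.85},{"x":0,"y":0,"z":0,"spin":0,"grip":0.85},{"x":0,"y":0,"z":0,"spin":0,"grip":0.85},{"x":0,"y":0,"z":0,"spin":0,"grip":0.85},{"x":0,"y":0,"z":0,"spin":0,"grip":0.85},{"x":0,"y":0,"z":0,"spin":0,"grip":0.85}]'
python3 - <<'E'
from h import *
s=manip.observe();print(s["ee_pos"])
p=shot("wrist"); g,b=masks(p)
u=proj(p,[.44,-.235,.012]);print(u); print(rect(p,cl(comp(p,g,u)),.012))
for l,z in(("long_c",.036),("short_c",.036),("big1_c",.012)):
  for d in regions_of(p,l)[:3]: print(l,round(d["p"],2),rect(p,d["region"],z),np.round(np.array(d["box"])*[560,420,560,420]))
E
```

```text
clock: 32.37
ee_pos: [0.5678, 0.1087, 0.104]
tool_rot: [3.14, 0.004, -0.112]
contact_force: [1.1, -0.3, -0.6]
grip_width: 0.0509
grip_force: 0.0
clock: 33.03
ee_pos: [0.4659, -0.1675, 0.1441]
tool_rot: [3.142, -0.0, -0.038]
contact_force: [0.1, -0.8, -0.6]
grip_width: 0.0792
grip_force: 0.0
clock: 33.7
ee_pos: [0.4417, -0.2336, 0.1441]
tool_rot: [-3.141, -0.0, -0.019]
contact_force: [-0.7, 0.4, 0.5]
grip_width: 0.0793
grip_force: 0.0
[ 0.44174897 -0.23358748  0.14407357]
[284.13451982 195.06862553]
[ 440.2 -235.9   99.7   60.1   -1. ]
long_c 0.86 [ 547.4 -102.   119.5   40.7   -6.3] [113.  18. 167. 158.]
short_c 0.7 [ 576.4 -466.5   77.7   32.2   13.5] [524.   0. 560.  90.]
big1_c 0.64 [ 412.5 -379.6  102.    65.4  -11.5] [373. 169. 453. 264.]
```

```bash

python3 -m handwheel '[{"x":-0.004,"y":-0.006,"z":-0.1,"spin":0,"grip":0.85},{"x":0,"y":0,"z":-0.1,"spin":0,"grip":0.85},{"x":0,"y":0,"z":-0.1,"spin":0,"grip":0.85},{"x":0,"y":0,"z":-0.05,"spin":0,"grip":0.85},{"x":0,"y":0,"z":-0.02,"spin":0,"grip":0.85},{"x":0,"y":0,"z":0,"spin":0,"grip":0.85},{"x":0,"y":0,"z":0,"spin":0,"grip":0.85},{"x":0,"y":0,"z":0,"spin":0,"grip":0.85}]' 40
python3 -m handwheel '[{"x":0,"y":0,"z":-0.01,"spin":0,"grip":0.85},{"x":0,"y":0,"z":0,"spin":0,"grip":0.85},{"x":0,"y":0,"z":-0.003,"spin":0,"grip":0.85},{"x":0,"y":0,"z":0,"spin":0,"grip":0.85},{"x":0,"y":0,"z":-0.003,"spin":0,"grip":0.85},{"x":0,"y":0,"z":0,"spin":0,"grip":0.85},{"x":0,"y":0,"z":0,"spin":0,"grip":0.85},{"x":0,"y":0,"z":0,"spin":0,"grip":0.85}]'
```

```text
clock: 34.57
ee_pos: [0.4404, -0.2376, -0.0026]
tool_rot: [3.141, -0.002, -0.021]
contact_force: [-0.0, -0.1, 1.1]
grip_width: 0.0791
grip_force: 0.0
clock: 35.23
ee_pos: [0.4395, -0.2373, -0.0103]
tool_rot: [3.142, 0.0, -0.021]
contact_force: [0.4, -0.1, 0.1]
grip_width: 0.0791
grip_force: 0.0
```

```bash

python3 -m handwheel '[{"x":0,"y":0,"z":-0.004,"spin":0,"grip":0.85},{"x":0,"y":0,"z":0,"spin":0,"grip":0.85},{"x":0,"y":0,"z":-0.003,"spin":0,"grip":0.85},{"x":0,"y":0,"z":0,"spin":0,"grip":0.85},{"x":0,"y":0,"z":0,"spin":0,"grip":0.85},{"x":0,"y":0,"z":0,"spin":0,"grip":0.85},{"x":0,"y":0,"z":0,"spin":0,"grip":0.85},{"x":0,"y":0,"z":0,"spin":0,"grip":0.85}]' 40
python3 -m handwheel '[{"x":0,"y":0,"z":-0.003,"spin":0,"grip":0.85},{"x":0,"y":0,"z":0,"spin":0,"grip":0.85},{"x":0,"y":0,"z":0,"spin":0,"grip":0.85},{"x":0,"y":0,"z":0,"spin":0,"grip":0.85},{"x":0,"y":0,"z":0,"spin":0,"grip":0.85},{"x":0,"y":0,"z":0,"spin":0,"grip":0.85},{"x":0,"y":0,"z":0,"spin":0,"grip":0.85},{"x":0,"y":0,"z":0,"spin":0,"grip":0.85}]'
```

```text
clock: 35.9
ee_pos: [0.4396, -0.2372, -0.0131]
tool_rot: [3.142, -0.0, -0.021]
contact_force: [1.3, 0.2, 0.0]
grip_width: 0.0789
grip_force: 0.0
clock: 36.57
ee_pos: [0.4396, -0.2372, -0.0143]
tool_rot: [3.142, 0.0, -0.021]
contact_force: [-0.4, -0.2, 0.4]
grip_width: 0.0792
grip_force: 0.0
```

```bash

python3 -m handwheel '[{"x":0,"y":0,"z":-0.003,"spin":0,"grip":0.85},{"x":0,"y":0,"z":0,"spin":0,"grip":0.85},{"x":0,"y":0,"z":-0.003,"spin":0,"grip":0.85},{"x":0,"y":0,"z":0,"spin":0,"grip":0.85},{"x":0,"y":0,"z":0,"spin":0,"grip":0.85},{"x":0,"y":0,"z":0,"spin":0,"grip":0.85},{"x":0,"y":0,"z":0,"spin":0,"grip":0.85},{"x":0,"y":0,"z":0,"spin":0,"grip":0.85}]'
```

```text
clock: 37.23
ee_pos: [0.4396, -0.2373, -0.0167]
tool_rot: [3.142, -0.0, -0.021]
contact_force: [-0.3, 0.2, 0.3]
grip_width: 0.0791
grip_force: 0.0
```

Tips are now an estimated 3 mm above the table with no contact. Gripping plate A.

```bash

python3 -m handwheel '[{"x":0,"y":0,"z":0,"spin":0,"grip":0.3},{"x":0,"y":0,"z":0,"spin":0,"grip":0.3},{"x":0,"y":0,"z":0,"spin":0,"grip":0.3},{"x":0,"y":0,"z":0,"spin":0,"grip":0.3},{"x":0,"y":0,"z":0,"spin":0,"grip":0.3},{"x":0,"y":0,"z":0,"spin":0,"grip":0.3},{"x":0,"y":0,"z":0,"spin":0,"grip":0.3},{"x":0,"y":0,"z":0,"spin":0,"grip":0.3}]' 50
python3 -m handwheel '[{"x":0,"y":0,"z":0.02,"spin":0,"grip":0.3},{"x":0,"y":0,"z":0.05,"spin":0,"grip":0.3},{"x":0,"y":0,"z":0.1,"spin":0,"grip":0.3},{"x":0,"y":0,"z":0.08,"spin":0,"grip":0.3},{"x":0,"y":0,"z":0,"spin":0,"grip":0.3},{"x":0,"y":0,"z":0,"spin":0,"grip":0.3},{"x":0,"y":0,"z":0,"spin":0,"grip":0.3},{"x":0,"y":0,"z":0,"spin":0,"grip":0.3}]'
```

```text
clock: 37.9
ee_pos: [0.4402, -0.2389, -0.0154]
tool_rot: [3.14, -0.002, -0.023]
contact_force: [-0.0, 8.3, 22.8]
grip_width: 0.0375
grip_force: 11.4
clock: 38.57
ee_pos: [0.4389, -0.2369, 0.0824]
tool_rot: [-3.141, 0.002, -0.021]
contact_force: [0.3, 0.9, 0.2]
grip_width: 0.0281
grip_force: 0.0
```

The fingers slid over the top: the tips sit higher than estimated (about ee+0.027). Re-measuring the plate.

```bash

python3 -m handwheel '[{"x":0,"y":0,"z":0.1,"spin":0,"grip":0.85},{"x":0,"y":0,"z":0.05,"spin":0,"grip":0.85},{"x":0,"y":0,"z":0,"spin":0,"grip":0.85},{"x":0,"y":0,"z":0,"spin":0,"grip":0.85},{"x":0,"y":0,"z":0,"spin":0,"grip":0.85},{"x":0,"y":0,"z":0,"spin":0,"grip":0.85},{"x":0,"y":0,"z":0,"spin":0,"grip":0.85},{"x":0,"y":0,"z":0,"spin":0,"grip":0.85}]' 50
python3 - <<'E'
from h import *
s=manip.observe();print(s["ee_pos"],s["tool_rot"])
p=shot("wrist"); g,b=masks(p)
u=proj(p,[.44,-.235,.012]);m=cl(comp(p,g,u));print(rect(p,m,.012))
cs,_=cv2.findContours(m,cv2.RETR_EXTERNAL,cv2.CHAIN_APPROX_NONE);print(cv2.boundingRect(max(cs,key=cv2.contourArea)))
E
```

```text
clock: 39.23
ee_pos: [0.4391, -0.237, 0.1424]
tool_rot: [-3.141, 0.002, -0.021]
contact_force: [-0.7, -0.6, -0.1]
grip_width: 0.0763
grip_force: 0.0
[ 0.43907265 -0.23699776  0.14235444] [-3.14091437e+00  1.73575125e-03 -2.08509144e-02]
[ 440.1 -234.6   98.9   60.3   -1.2]
(252, 147, 58, 89)
```

```bash

python3 -m handwheel '[{"x":0.0025,"y":0.006,"z":-0.1,"spin":0,"grip":0.85},{"x":0,"y":0,"z":-0.1,"spin":0,"grip":0.85},{"x":0,"y":0,"z":-0.1,"spin":0,"grip":0.85},{"x":0,"y":0,"z":-0.08,"spin":0,"grip":0.85},{"x":0,"y":0,"z":-0.02,"spin":0,"grip":0.85},{"x":0,"y":0,"z":0,"spin":0,"grip":0.85},{"x":0,"y":0,"z":0,"spin":0,"grip":0.85},{"x":0,"y":0,"z":0,"spin":0,"grip":0.85}]'
python3 -m handwheel '[{"x":0,"y":0,"z":-0.004,"spin":0,"grip":0.85},{"x":0,"y":0,"z":0,"spin":0,"grip":0.85},{"x":0,"y":0,"z":-0.004,"spin":0,"grip":0.85},{"x":0,"y":0,"z":0,"spin":0,"grip":0.85},{"x":0,"y":0,"z":-0.004,"spin":0,"grip":0.85},{"x":0,"y":0,"z":0,"spin":0,"grip":0.85},{"x":0,"y":0,"z":0,"spin":0,"grip":0.85},{"x":0,"y":0,"z":0,"spin":0,"grip":0.85}]'
```

```text
clock: 39.95
ee_pos: [0.4414, -0.2353, -0.0151]
tool_rot: [3.141, -0.002, -0.021]
contact_force: [0.1, 0.5, 0.4]
grip_width: 0.0789
grip_force: 0.0
clock: 40.62
ee_pos: [0.4405, -0.2348, -0.0216]
tool_rot: [-3.142, 0.0, -0.021]
contact_force: [-0.3, 0.4, 0.0]
grip_width: 0.0789
grip_force: 0.0
```

```bash

python3 -m handwheel '[{"x":0,"y":0,"z":-0.004,"spin":0,"grip":0.85},{"x":0,"y":0,"z":0,"spin":0,"grip":0.85},{"x":0,"y":0,"z":-0.003,"spin":0,"grip":0.85},{"x":0,"y":0,"z":0,"spin":0,"grip":0.85},{"x":0,"y":0,"z":0,"spin":0,"grip":0.85},{"x":0,"y":0,"z":0,"spin":0,"grip":0.85},{"x":0,"y":0,"z":0,"spin":0,"grip":0.85},{"x":0,"y":0,"z":0,"spin":0,"grip":0.85}]'
```

```text
clock: 41.28
ee_pos: [0.4406, -0.2349, -0.0243]
tool_rot: [3.142, 0.0, -0.021]
contact_force: [-0.2, -0.1, -1.4]
grip_width: 0.0788
grip_force: 0.0
```

```bash

python3 -m handwheel '[{"x":0,"y":0,"z":-0.003,"spin":0,"grip":0.85},{"x":0,"y":0,"z":0,"spin":0,"grip":0.85},{"x":0,"y":0,"z":-0.003,"spin":0,"grip":0.85},{"x":0,"y":0,"z":0,"spin":0,"grip":0.85},{"x":0,"y":0,"z":0,"spin":0,"grip":0.85},{"x":0,"y":0,"z":0,"spin":0,"grip":0.85},{"x":0,"y":0,"z":0,"spin":0,"grip":0.85},{"x":0,"y":0,"z":0,"spin":0,"grip":0.85}]'
```

```text
clock: 41.95
ee_pos: [0.4406, -0.2349, -0.0267]
tool_rot: [3.142, -0.0, -0.021]
contact_force: [0.2, 0.1, -0.4]
grip_width: 0.0789
grip_force: 0.0
```

```bash

python3 -m handwheel '[{"x":0,"y":0,"z":0,"spin":0,"grip":0.55},{"x":0,"y":0,"z":0,"spin":0,"grip":0.55},{"x":0,"y":0,"z":0,"spin":0,"grip":0.55},{"x":0,"y":0,"z":0,"spin":0,"grip":0.55},{"x":0,"y":0,"z":0,"spin":0,"grip":0.55},{"x":0,"y":0,"z":0,"spin":0,"grip":0.55},{"x":0,"y":0,"z":0,"spin":0,"grip":0.55},{"x":0,"y":0,"z":0,"spin":0,"grip":0.55}]' 50
```

```text
clock: 42.62
ee_pos: [0.4406, -0.2349, -0.0267]
tool_rot: [3.142, -0.0, -0.021]
contact_force: [-0.1, -0.8, 0.9]
grip_width: 0.0596
grip_force: 50.0
```

Plate gripped (59.6 mm, 50 N). Lifting and carrying to the pile spot (0.560,0.0245).

```bash

python3 -m handwheel '[{"x":0,"y":0,"z":0.02,"spin":0,"grip":0.55},{"x":0,"y":0,"z":0.06,"spin":0,"grip":0.55},{"x":0,"y":0,"z":0.08,"spin":0,"grip":0.55},{"x":0,"y":0,"z":0.08,"spin":0,"grip":0.55},{"x":0,"y":0,"z":0.06,"spin":0,"grip":0.55},{"x":0,"y":0,"z":0,"spin":0,"grip":0.55},{"x":0,"y":0,"z":0,"spin":0,"grip":0.55},{"x":0,"y":0,"z":0,"spin":0,"grip":0.55}]'
python3 -m handwheel '[{"x":0.0374,"y":0.081,"z":0,"spin":-0.16,"grip":0.55},{"x":0.0374,"y":0.081,"z":0,"spin":-0.16,"grip":0.55},{"x":0.0374,"y":0.081,"z":0,"spin":-0.16,"grip":0.55},{"x":0.0374,"y":0.081,"z":0,"spin":-0.16,"grip":0.55},{"x":0.0374,"y":0.081,"z":0,"spin":-0.16,"grip":0.55},{"x":0.0374,"y":0.081,"z":0,"spin":-0.16,"grip":0.55},{"x":0.0374,"y":0.081,"z":0,"spin":-0.16,"grip":0.55},{"x":0.0374,"y":0.081,"z":0,"spin":-0.16,"grip":0.55}]'
python3 -m handwheel '[{"x":0,"y":0,"z":0,"spin":0,"grip":0.55},{"x":0,"y":0,"z":0,"spin":0,"grip":0.55},{"x":0,"y":0,"z":-0.08,"spin":0,"grip":0.55},{"x":0,"y":0,"z":-0.08,"spin":0,"grip":0.55},{"x":0,"y":0,"z":-0.06,"spin":0,"grip":0.55},{"x":0,"y":0,"z":0,"spin":0,"grip":0.55},{"x":0,"y":0,"z":0,"spin":0,"grip":0.55},{"x":0,"y":0,"z":0,"spin":0,"grip":0.55}]'
```

```text
clock: 43.28
ee_pos: [0.4401, -0.2346, 0.093]
tool_rot: [-3.141, 0.0, -0.021]
contact_force: [0.3, 0.7, -1.8]
grip_width: 0.0594
grip_force: 50.0
clock: 43.95
ee_pos: [0.5595, 0.0261, 0.0913]
tool_rot: [3.141, 0.003, -0.111]
contact_force: [1.4, -0.8, -2.0]
grip_width: 0.0592
grip_force: 50.0
clock: 44.62
ee_pos: [0.56, 0.0234, 0.0057]
tool_rot: [3.141, 0.001, -0.112]
contact_force: [0.4, 0.2, -2.1]
grip_width: 0.0594
grip_force: 50.0
```

```bash

python3 -m handwheel '[{"x":0,"y":0.0025,"z":-0.03,"spin":0,"grip":0.55},{"x":0,"y":0,"z":-0.02,"spin":0,"grip":0.55},{"x":0,"y":0,"z":-0.005,"spin":0,"grip":0.55},{"x":0,"y":0,"z":-0.005,"spin":0,"grip":0.55},{"x":0,"y":0,"z":0,"spin":0,"grip":0.55},{"x":0,"y":0,"z":0,"spin":0,"grip":0.55},{"x":0,"y":0,"z":0,"spin":0,"grip":0.55},{"x":0,"y":0,"z":0,"spin":0,"grip":0.55}]'
python3 - <<'E'
from h import *
p=shot("wrist"); h=cv2.cvtColor(p["image"],cv2.COLOR_RGB2HSV)
c=cv2.cvtColor(p["image"],cv2.COLOR_RGB2BGR)
cv2.imwrite("pics/p1.png",c)
for z,a in((.008,0),):
    print(proj(p,[.5602,.0245,.02]))
E
```

```text
clock: 45.28
ee_pos: [0.5604, 0.0254, -0.0184]
tool_rot: [-3.142, -0.0, -0.11]
contact_force: [-0.6, -0.4, -2.5]
grip_width: 0.0592
grip_force: 50.0
[284.81309053 264.8736125 ]
```

```bash

python3 -m handwheel '[{"x":0,"y":0,"z":-0.004,"spin":0,"grip":0.55},{"x":0,"y":0,"z":-0.002,"spin":0,"grip":0.55},{"x":0,"y":0,"z":0,"spin":0,"grip":0.55},{"x":0,"y":0,"z":0,"spin":0,"grip":0.85},{"x":0,"y":0,"z":0,"spin":0,"grip":0.85},{"x":0,"y":0,"z":0,"spin":0,"grip":0.85},{"x":0,"y":0,"z":0,"spin":0,"grip":0.85},{"x":0,"y":0,"z":0,"spin":0,"grip":0.85}]'
python3 -m handwheel '[{"x":0,"y":0,"z":0.05,"spin":0,"grip":0.85},{"x":0,"y":0,"z":0.1,"spin":0,"grip":0.85},{"x":0,"y":0,"z":0.1,"spin":0,"grip":0.85},{"x":0,"y":0,"z":0.1,"spin":0,"grip":0.85},{"x":0,"y":0,"z":0.1,"spin":0,"grip":0.85},{"x":0,"y":0,"z":0,"spin":0,"grip":0.85},{"x":0,"y":0,"z":0,"spin":0,"grip":0.85},{"x":0,"y":0,"z":0,"spin":0,"grip":0.85}]'
cat > see.py <<'E'
from h import *
import sys
s=manip.observe();print(s["ee_pos"].round(4),s["tool_rot"].round(3))
p=shot("wrist");save(p,sys.argv[1]); im=p["image"].astype(int)
# plates/profile: lavender tint B>=G ; board: G>B
pl=((im[...,2]-im[...,1]>=1)&(im.min(2)>90)&(im.max(2)-im.min(2)<25)).astype(np.uint8)
x,y,z=map(float,sys.argv[2:5]); pl=cv2.morphologyEx(cl(pl,5),cv2.MORPH_OPEN,np.ones((5,5)))
print("plate",rect(p,comp(p,pl>0,proj(p,[x,y,z])),z))
for l,zz in(("big1_c",z),("small1_c",z),("long_c",.036),("short_c",.036)):
  for d in regions_of(p,l)[:3]: print(l,round(d["p"],2),rect(p,d["region"],zz))
E
python3 see.py s1.png .56 .0245 .018
```

```text
clock: 46.0
ee_pos: [0.5602, 0.0253, -0.0212]
tool_rot: [3.142, 0.0, -0.11]
contact_force: [-0.5, 0.4, 1.0]
grip_width: 0.0786
grip_force: 0.0
clock: 46.67
ee_pos: [0.5598, 0.0254, 0.1586]
tool_rot: [-3.142, 0.0, -0.11]
contact_force: [-0.1, 0.1, -0.0]
grip_width: 0.0789
grip_force: 0.0
[0.5598 0.0254 0.1586] [-3.142  0.    -0.11 ]
plate [559.3  26.7  98.5  60.6  -6.1]
big1_c 0.67 [561.3   3.1 250.1 153.5  83.7]
small1_c 0.96 [593.2 232.5  69.9  52.4  -4.9]
long_c 0.98 [549.3 -91.8 119.8  39.6  -5.8]
short_c 0.73 [568.4 106.   82.7  37.3  -6.3]
short_c 0.73 [549.3 -91.5 121.7  40.   -6.3]
```

Plate 1 lies at (0.559,0.026), yaw -6.1°, inside its outline; both profiles are good too. Now big plate B.

```bash

python3 -m handwheel '[{"x":-0.0336,"y":-0.092,"z":0,"spin":-0.115,"grip":0.85},{"x":-0.0336,"y":-0.092,"z":0,"spin":-0.115,"grip":0.85},{"x":-0.0336,"y":-0.092,"z":0,"spin":-0.115,"grip":0.85},{"x":-0.0336,"y":-0.092,"z":0,"spin":-0.115,"grip":0.85},{"x":-0.0336,"y":-0.092,"z":0,"spin":-0.115,"grip":0.85},{"x":-0.0336,"y":-0.092,"z":0,"spin":-0.115,"grip":0.85},{"x":-0.0336,"y":-0.092,"z":0,"spin":-0.115,"grip":0.85},{"x":-0.0336,"y":-0.092,"z":0,"spin":-0.115,"grip":0.85}]'
python3 -m handwheel '[{"x":-0.0336,"y":-0.092,"z":0,"spin":-0.115,"grip":0.85},{"x":-0.0336,"y":-0.092,"z":0,"spin":-0.115,"grip":0.85},{"x":-0.0336,"y":-0.092,"z":0,"spin":-0.115,"grip":0.85},{"x":0,"y":0,"z":0,"spin":0,"grip":0.85},{"x":0,"y":0,"z":0,"spin":0,"grip":0.85},{"x":0,"y":0,"z":0,"spin":0,"grip":0.85},{"x":0,"y":0,"z":0,"spin":0,"grip":0.85},{"x":0,"y":0,"z":0,"spin":0,"grip":0.85}]'
python3 see.py s2.png .412 -.38 .012
```

```text
clock: 47.58
ee_pos: [0.4515, -0.2705, 0.1581]
tool_rot: [-3.141, 0.001, -0.175]
contact_force: [0.5, -1.3, -0.8]
grip_width: 0.0791
grip_force: 0.0
clock: 48.25
ee_pos: [0.4131, -0.3779, 0.1586]
tool_rot: [-3.141, 0.0, -0.196]
contact_force: [0.3, 1.2, -0.3]
grip_width: 0.0786
grip_force: 0.0
[ 0.4131 -0.3779  0.1586] [-3.141  0.    -0.196]
plate [ 412.1 -382.    96.4   57.9  -11.1]
big1_c 0.9 [ 411.8 -382.1  100.9   59.7  -10.9]
small1_c 0.51 [ 412.4 -382.4  102.2   60.3  -10.5]
long_c 0.93 [ 533.4 -130.7  117.4   36.5  -26.1]
```

```bash

python3 -m handwheel '[{"x":-0.003,"y":-0.0105,"z":-0.1,"spin":0,"grip":0.85},{"x":0,"y":0,"z":-0.1,"spin":0,"grip":0.85},{"x":0,"y":0,"z":-0.1,"spin":0,"grip":0.85},{"x":0,"y":0,"z":-0.1,"spin":0,"grip":0.85},{"x":0,"y":0,"z":-0.045,"spin":0,"grip":0.85},{"x":0,"y":0,"z":-0.008,"spin":0,"grip":0.85},{"x":0,"y":0,"z":0,"spin":0,"grip":0.85},{"x":0,"y":0,"z":0,"spin":0,"grip":0.85}]'
python3 -m handwheel '[{"x":0,"y":0,"z":-0.005,"spin":0,"grip":0.85},{"x":0,"y":0,"z":0,"spin":0,"grip":0.85},{"x":0,"y":0,"z":-0.003,"spin":0,"grip":0.85},{"x":0,"y":0,"z":0,"spin":0,"grip":0.85},{"x":0,"y":0,"z":0,"spin":0,"grip":0.85},{"x":0,"y":0,"z":0,"spin":0,"grip":0.85},{"x":0,"y":0,"z":0,"spin":0,"grip":0.85},{"x":0,"y":0,"z":0,"spin":0,"grip":0.85}]'
python3 -m handwheel '[{"x":0,"y":0,"z":0,"spin":0,"grip":0.55},{"x":0,"y":0,"z":0,"spin":0,"grip":0.55},{"x":0,"y":0,"z":0,"spin":0,"grip":0.55},{"x":0,"y":0,"z":0,"spin":0,"grip":0.55},{"x":0,"y":0,"z":0,"spin":0,"grip":0.55},{"x":0,"y":0,"z":0,"spin":0,"grip":0.55},{"x":0,"y":0,"z":0,"spin":0,"grip":0.55},{"x":0,"y":0,"z":0,"spin":0,"grip":0.55}]' 50
```

```text
clock: 49.17
ee_pos: [0.4117, -0.384, -0.0214]
tool_rot: [3.141, -0.001, -0.199]
contact_force: [0.5, 0.2, -0.1]
grip_width: 0.079
grip_force: 0.0
clock: 49.83
ee_pos: [0.4112, -0.3836, -0.0255]
tool_rot: [3.142, 0.0, -0.199]
contact_force: [-0.6, 0.3, 1.1]
grip_width: 0.0793
grip_force: 0.0
clock: 50.5
ee_pos: [0.4112, -0.3835, -0.0256]
tool_rot: [-3.141, 0.0, -0.198]
contact_force: [0.4, -0.1, 0.2]
grip_width: 0.0589
grip_force: 50.0
```

```bash

python3 -m handwheel '[{"x":0,"y":0,"z":0.02,"spin":0,"grip":0.55},{"x":0,"y":0,"z":0.06,"spin":0,"grip":0.55},{"x":0,"y":0,"z":0.08,"spin":0,"grip":0.55},{"x":0,"y":0,"z":0.08,"spin":0,"grip":0.55},{"x":0,"y":0,"z":0.06,"spin":0,"grip":0.55},{"x":0.0336,"y":0.093,"z":0,"spin":0.1145,"grip":0.55},{"x":0.0336,"y":0.093,"z":0,"spin":0.1145,"grip":0.55},{"x":0.0336,"y":0.093,"z":0,"spin":0.1145,"grip":0.55}]'
python3 -m handwheel '[{"x":0.0336,"y":0.093,"z":0,"spin":0.1145,"grip":0.55},{"x":0.0336,"y":0.093,"z":0,"spin":0.1145,"grip":0.55},{"x":0.0336,"y":0.093,"z":0,"spin":0.1145,"grip":0.55},{"x":0.0336,"y":0.093,"z":0,"spin":0.1145,"grip":0.55},{"x":0.0336,"y":0.093,"z":0,"spin":0.1145,"grip":0.55},{"x":0.0336,"y":0.093,"z":0,"spin":0.1145,"grip":0.55},{"x":0.0336,"y":0.093,"z":0,"spin":0.1145,"grip":0.55},{"x":0.0336,"y":0.093,"z":0,"spin":0.1145,"grip":0.55}]'
python3 -m handwheel '[{"x":0,"y":0,"z":0,"spin":0,"grip":0.55},{"x":0,"y":0,"z":-0.08,"spin":0,"grip":0.55},{"x":0,"y":0,"z":-0.08,"spin":0,"grip":0.55},{"x":0,"y":0,"z":-0.04,"spin":0,"grip":0.55},{"x":0,"y":0,"z":0,"spin":0,"grip":0.55},{"x":0,"y":0,"z":0,"spin":0,"grip":0.55},{"x":0,"y":0,"z":0,"spin":0,"grip":0.55},{"x":0,"y":0,"z":0,"spin":0,"grip":0.55}]'
```

```text
clock: 51.17
ee_pos: [0.4516, -0.2716, 0.0957]
tool_rot: [3.141, -0.002, -0.177]
contact_force: [-0.0, 0.1, -2.5]
grip_width: 0.0595
grip_force: 50.0
clock: 51.83
ee_pos: [0.5592, 0.0274, 0.0951]
tool_rot: [3.142, -0.0, -0.11]
contact_force: [0.6, -1.2, -2.6]
grip_width: 0.0593
grip_force: 50.0
clock: 52.5
ee_pos: [0.56, 0.0254, 0.016]
tool_rot: [-3.141, -0.002, -0.111]
contact_force: [-0.2, 0.6, -2.1]
grip_width: 0.0595
grip_force: 50.0
```

```bash

python3 -m handwheel '[{"x":-0.001,"y":0,"z":-0.03,"spin":0,"grip":0.55},{"x":0,"y":0,"z":-0.01,"spin":0,"grip":0.55},{"x":0,"y":0,"z":-0.005,"spin":0,"grip":0.55},{"x":0,"y":0,"z":-0.003,"spin":0,"grip":0.55},{"x":0,"y":0,"z":0,"spin":0,"grip":0.55},{"x":0,"y":0,"z":0,"spin":0,"grip":0.55},{"x":0,"y":0,"z":0,"spin":0,"grip":0.55},{"x":0,"y":0,"z":0,"spin":0,"grip":0.55}]'
```

```text
clock: 53.17
ee_pos: [0.5588, 0.0256, -0.0045]
tool_rot: [-3.142, -0.0, -0.111]
contact_force: [-0.3, -0.2, -2.7]
grip_width: 0.0596
grip_force: 50.0
```

```bash

python3 -m handwheel '[{"x":0,"y":0,"z":-0.004,"spin":0,"grip":0.55},{"x":0,"y":0,"z":-0.003,"spin":0,"grip":0.55},{"x":0,"y":0,"z":0,"spin":0,"grip":0.55},{"x":0,"y":0,"z":0,"spin":0,"grip":0.85},{"x":0,"y":0,"z":0,"spin":0,"grip":0.85},{"x":0,"y":0,"z":0,"spin":0,"grip":0.85},{"x":0,"y":0,"z":0,"spin":0,"grip":0.85},{"x":0,"y":0,"z":0,"spin":0,"grip":0.85}]'
python3 -m handwheel '[{"x":0,"y":0,"z":0.05,"spin":0,"grip":0.85},{"x":0,"y":0,"z":0.1,"spin":0,"grip":0.85},{"x":0,"y":0,"z":0.1,"spin":0,"grip":0.85},{"x":0,"y":0,"z":0.1,"spin":0,"grip":0.85},{"x":0,"y":0,"z":0.05,"spin":0,"grip":0.75},{"x":0,"y":0,"z":0,"spin":0,"grip":0.75},{"x":0,"y":0,"z":0,"spin":0,"grip":0.75},{"x":0,"y":0,"z":0,"spin":0,"grip":0.75}]'
python3 see.py s3.png .56 .0255 .03
python3 -m handwheel '[{"x":0.014,"y":0.089,"z":0,"spin":0.06,"grip":0.75},{"x":0.014,"y":0.089,"z":0,"spin":0.06,"grip":0.75},{"x":0.014,"y":0.089,"z":0,"spin":0.06,"grip":0.75},{"x":0.014,"y":0.089,"z":0,"spin":0.06,"grip":0.75},{"x":0.014,"y":0.089,"z":0,"spin":0.06,"grip":0.75},{"x":0.014,"y":0.089,"z":0,"spin":0.06,"grip":0.75},{"x":0,"y":0,"z":0,"spin":0,"grip":0.75},{"x":0,"y":0,"z":0,"spin":0,"grip":0.75}]'
python3 see.py s4.png .593 .239 .012
```

```text
clock: 53.83
ee_pos: [0.5587, 0.0256, -0.0075]
tool_rot: [-3.142, -0.0, -0.111]
contact_force: [0.3, 0.7, -0.4]
grip_width: 0.0789
grip_force: 0.0
clock: 54.5
ee_pos: [0.558, 0.0257, 0.1519]
tool_rot: [3.141, 0.001, -0.11]
contact_force: [-0.4, -0.9, -0.6]
grip_width: 0.0696
grip_force: 0.0
[0.558  0.0257 0.1519] [ 3.141e+00  1.000e-03 -1.100e-01]
plate [559.4  26.4  99.9  60.   -6.2]
big1_c 0.73 [559.3  25.6  99.8  60.1  -6.3]
small1_c 0.92 [594.5 223.7  65.5  47.9  -6. ]
small1_c 0.32 [564.    3.7 240.6 148.1  83.7]
long_c 0.67 [549.4 -91.5 120.1  39.1  -6.2]
long_c 0.16 [695.6 -71.   42.3  40.7 -77.5]
short_c 0.92 [567.6 106.   82.1  35.4  -6.1]
clock: 55.42
ee_pos: [0.5915, 0.2418, 0.1512]
tool_rot: [3.141, 0.002, -0.081]
contact_force: [0.6, -1.1, 0.0]
grip_width: 0.0698
grip_force: 0.0
[0.5915 0.2418 0.1512] [ 3.141e+00  2.000e-03 -8.100e-02]
plate [593.5 238.4  66.6  42.6  -4.6]
big1_c 0.84 [552.8  18.3 107.4  70.6  -5.7]
small1_c 0.96 [592.9 239.4  70.1  46.4  -4.6]
long_c 0.63 [519.3 -50.   40.1  10.7  10. ]
short_c 0.71 [569.6 114.6  83.6  40.1  -6.2]
```

View pics/s3.png

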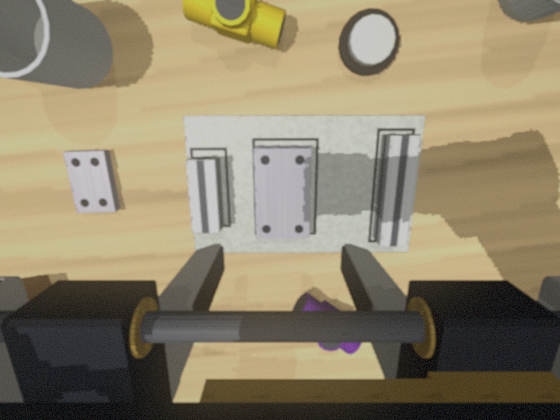

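The pile is square at (283,190) inside its outline. Short (205,195) and long (397,190) are in place. The small plate is at (90,180), measured (0.593,0.239); picking it.

```bash

python3 -m handwheel '[{"x":0.0035,"y":0,"z":-0.1,"spin":0,"grip":0.75},{"x":0,"y":0,"z":-0.1,"spin":0,"grip":0.75},{"x":0,"y":0,"z":-0.1,"spin":0,"grip":0.75},{"x":0,"y":0,"z":-0.1,"spin":0,"grip":0.75},{"x":0,"y":0,"z":-0.025,"spin":0,"grip":0.75},{"x":0,"y":0,"z":-0.01,"spin":0,"grip":0.75},{"x":0,"y":0,"z":0,"spin":0,"grip":0.75},{"x":0,"y":0,"z":0,"spin":0,"grip":0.75}]'
python3 -m handwheel '[{"x":0,"y":0,"z":-0.004,"spin":0,"grip":0.75},{"x":0,"y":0,"z":0,"spin":0,"grip":0.75},{"x":0,"y":0,"z":-0.003,"spin":0,"grip":0.75},{"x":0,"y":0,"z":0,"spin":0,"grip":0.75},{"x":0,"y":0,"z":0,"spin":0,"grip":0.75},{"x":0,"y":0,"z":0,"spin":0,"grip":0.75},{"x":0,"y":0,"z":0,"spin":0,"grip":0.75},{"x":0,"y":0,"z":0,"spin":0,"grip":0.75}]'
```

```text
clock: 56.33
ee_pos: [0.595, 0.2391, -0.0196]
tool_rot: [-3.141, -0.002, -0.086]
contact_force: [-0.1, 0.5, 0.7]
grip_width: 0.0698
grip_force: 0.0
clock: 57.0
ee_pos: [0.5936, 0.2392, -0.0243]
tool_rot: [3.142, 0.0, -0.086]
contact_force: [0.2, -0.3, -0.0]
grip_width: 0.0697
grip_force: 0.0
```

```bash

python3 -m handwheel '[{"x":0,"y":0,"z":-0.004,"spin":0,"grip":0.75},{"x":0,"y":0,"z":0,"spin":0,"grip":0.75},{"x":0,"y":0,"z":0,"spin":0,"grip":0.4},{"x":0,"y":0,"z":0,"spin":0,"grip":0.4},{"x":0,"y":0,"z":0,"spin":0,"grip":0.4},{"x":0,"y":0,"z":0,"spin":0,"grip":0.4},{"x":0,"y":0,"z":0,"spin":0,"grip":0.4},{"x":0,"y":0,"z":0,"spin":0,"grip":0.4}]' 50
python3 -m handwheel '[{"x":0,"y":0,"z":0.02,"spin":0,"grip":0.4},{"x":0,"y":0,"z":0.06,"spin":0,"grip":0.4},{"x":0,"y":0,"z":0.08,"spin":0,"grip":0.4},{"x":0,"y":0,"z":0.08,"spin":0,"grip":0.4},{"x":0,"y":0,"z":0.08,"spin":0,"grip":0.4},{"x":0,"y":0,"z":0,"spin":0,"grip":0.4},{"x":0,"y":0,"z":0,"spin":0,"grip":0.4},{"x":0,"y":0,"z":0,"spin":0,"grip":0.4}]'
```

```text
clock: 57.67
ee_pos: [0.5936, 0.2391, -0.0259]
tool_rot: [3.142, -0.0, -0.086]
contact_force: [-0.2, -0.5, 0.2]
grip_width: 0.0443
grip_force: 50.0
clock: 58.33
ee_pos: [0.5932, 0.2391, 0.1022]
tool_rot: [-3.141, 0.0, -0.085]
contact_force: [-0.2, 0.9, -0.1]
grip_width: 0.0442
grip_force: 50.0
```

```bash

python3 -m handwheel '[{"x":-0.0139,"y":-0.0888,"z":0,"spin":-0.06,"grip":0.4},{"x":-0.0139,"y":-0.0888,"z":0,"spin":-0.06,"grip":0.4},{"x":-0.0139,"y":-0.0888,"z":0,"spin":-0.06,"grip":0.4},{"x":-0.0139,"y":-0.0888,"z":0,"spin":-0.06,"grip":0.4},{"x":-0.0139,"y":-0.0888,"z":0,"spin":-0.06,"grip":0.4},{"x":-0.0139,"y":-0.0888,"z":0,"spin":-0.06,"grip":0.4},{"x":0,"y":0,"z":0,"spin":0,"grip":0.4},{"x":0,"y":0,"z":0,"spin":0,"grip":0.4}]'
python3 -m handwheel '[{"x":0,"y":0,"z":-0.08,"spin":0,"grip":0.4},{"x":0,"y":0,"z":-0.08,"spin":0,"grip":0.4},{"x":0,"y":0,"z":-0.06,"spin":0,"grip":0.4},{"x":0,"y":0,"z":-0.01,"spin":0,"grip":0.4},{"x":0,"y":0,"z":-0.005,"spin":0,"grip":0.4},{"x":0,"y":0,"z":0,"spin":0,"grip":0.4},{"x":0,"y":0,"z":0,"spin":0,"grip":0.4},{"x":0,"y":0,"z":0,"spin":0,"grip":0.4}]'
```

```text
clock: 59.0
ee_pos: [0.559, 0.0232, 0.1009]
tool_rot: [3.14, 0.003, -0.115]
contact_force: [-0.0, 0.6, -1.3]
grip_width: 0.0445
grip_force: 50.0
clock: 59.67
ee_pos: [0.5611, 0.0264, 0.0094]
tool_rot: [-3.141, -0.002, -0.11]
contact_force: [-0.1, 0.8, -1.0]
grip_width: 0.0442
grip_force: 50.0
```

```bash

python3 -m handwheel '[{"x":-0.001,"y":0,"z":-0.004,"spin":0,"grip":0.4},{"x":0,"y":0,"z":-0.003,"spin":0,"grip":0.4},{"x":0,"y":0,"z":0,"spin":0,"grip":0.4},{"x":0,"y":0,"z":0,"spin":0,"grip":0.4},{"x":0,"y":0,"z":0,"spin":0,"grip":0.4},{"x":0,"y":0,"z":0,"spin":0,"grip":0.4},{"x":0,"y":0,"z":0,"spin":0,"grip":0.4},{"x":0,"y":0,"z":0,"spin":0,"grip":0.4}]'
```

```text
clock: 60.33
ee_pos: [0.5598, 0.026, 0.0053]
tool_rot: [3.142, 0.0, -0.111]
contact_force: [-0.1, 0.7, -1.6]
grip_width: 0.0442
grip_force: 50.0
```

```bash

python3 -m handwheel '[{"x":0,"y":0,"z":-0.003,"spin":0,"grip":0.4},{"x":0,"y":0,"z":0,"spin":0,"grip":0.4},{"x":0,"y":0,"z":0,"spin":0,"grip":0.4},{"x":0,"y":0,"z":0,"spin":0,"grip":0.65},{"x":0,"y":0,"z":0,"spin":0,"grip":0.65},{"x":0,"y":0,"z":0,"spin":0,"grip":0.65},{"x":0,"y":0,"z":0,"spin":0,"grip":0.65},{"x":0,"y":0,"z":0,"spin":0,"grip":0.65}]'
python3 -m handwheel '[{"x":0,"y":0,"z":0.05,"spin":0,"grip":0.65},{"x":0,"y":0,"z":0.1,"spin":0,"grip":0.65},{"x":0,"y":0,"z":0.1,"spin":0,"grip":0.65},{"x":0,"y":0,"z":0.1,"spin":0,"grip":0.65},{"x":0,"y":0,"z":0,"spin":0,"grip":0},{"x":0,"y":0,"z":0,"spin":0,"grip":0},{"x":0,"y":0,"z":0,"spin":0,"grip":0},{"x":0,"y":0,"z":0,"spin":0,"grip":0}]'
python3 see.py s5.png .56 .026 .042
python3 - <<'E'
from h import *
p=shot("scene");print("clip",ray(p,(93,157),.01).round(3))
w=shot("wrist"); g,b=masks(w)
for z in(.02,.03,.04): print("btn",z,rect(w,cl(comp(w,g,proj(w,[.694,-.077,.03]))),z))
for n,q in(("w",w),("scene",p),("side",shot("side"))):
  for d in regions_of(q,"confirm_top")[:1]:
    ys,xs=np.where(d["region"]);print(n,[ray(q,(xs.mean(),ys.mean()),z).round(4)[:2].tolist() for z in(.01,.02,.03,.04)], rect(q,d["region"],.02))
  for d in landmark_of(q,"confirm_top")[:1]: print(n,d["p"],[ray(q,np.array(d["point"])*[560,420],z).round(4)[:2].tolist() for z in(.01,.02,.03,.04)])
E
```

```text
clock: 61.0
ee_pos: [0.5599, 0.0261, 0.0041]
tool_rot: [-3.142, 0.0, -0.111]
contact_force: [-1.0, 0.4, -0.2]
grip_width: 0.0606
grip_force: 0.0
clock: 61.67
ee_pos: [0.5589, 0.0261, 0.1429]
tool_rot: [3.141, 0.002, -0.11]
contact_force: [0.8, -0.1, -1.1]
grip_width: 0.0386
grip_force: 0.0
[0.5589 0.0261 0.1429] [ 3.141e+00  2.000e-03 -1.100e-01]
plate [563.   26.   95.8  57.3  -6.1]
big1_c 0.72 [562.   25.7  95.8  57.3  -6.3]
small1_c 0.56 [559.5  26.2  70.6  45.6  -6.7]
long_c 0.73 [549.5 -91.1 120.5  39.3  -6. ]
short_c 0.91 [568.9 106.   83.4  36.9  -6.8]
clip [ 0.601 -0.814  0.01 ]
btn 0.02 [699.1 -75.5  46.6  45.4 -35.2]
btn 0.03 [697.2 -72.6  45.1  44.  -35.2]
btn 0.04 [695.2 -69.6  43.6  42.6 -35.2]
w [[0.7011, -0.0784], [0.6992, -0.0755], [0.6973, -0.0725], [0.6953, -0.0696]] [698.6 -75.6  44.7  42.2 -47.4]
w 0.64 [[0.6999, -0.0767], [0.698, -0.0738], [0.6961, -0.0709], [0.6942, -0.068]]
scene [[0.6958, -0.0798], [0.7052, -0.0738], [0.7147, -0.0677], [0.7241, -0.0616]] [704.4 -73.9  51.3  37.   31.6]
scene 0.67 [[0.7521, -0.2261], [0.7609, -0.2183], [0.7697, -0.2104], [0.7784, -0.2026]]
side [[0.7031, -0.0823], [0.6975, -0.0664], [0.6918, -0.0505], [0.6862, -0.0346]] [697.5 -65.7  54.   36.6 -72.8]
side 0.44 [[0.7122, -0.1039], [0.7064, -0.0877], [0.7006, -0.0716], [0.6949, -0.0555]]
```

The small plate is centred at (0.5595,0.0262), and the object on the clipboard is just its clip. The kit is complete, so next is the button at about (0.6985,-0.0765), top about 18 mm high, with closed fingers.

```bash

python3 -m handwheel '[{"x":0.07,"y":-0.0513,"z":0,"spin":0,"grip":0},{"x":0.07,"y":-0.0513,"z":0,"spin":0,"grip":0},{"x":0.07,"y":-0.0513,"z":0,"spin":0,"grip":0},{"x":0.07,"y":-0.0513,"z":0,"spin":0,"grip":0},{"x":0.07,"y":-0.0513,"z":0,"spin":0,"grip":0},{"x":0,"y":0,"z":-0.1,"spin":0,"grip":0},{"x":0,"y":0,"z":-0.1,"spin":0,"grip":0},{"x":0,"y":0,"z":-0.06,"spin":0,"grip":0}]'
python3 -m handwheel '[{"x":0,"y":0,"z":-0.04,"spin":0,"grip":0},{"x":0,"y":0,"z":-0.01,"spin":0,"grip":0},{"x":0,"y":0,"z":-0.01,"spin":0,"grip":0},{"x":0,"y":0,"z":0,"spin":0,"grip":0},{"x":0,"y":0,"z":0,"spin":0,"grip":0},{"x":0,"y":0,"z":0,"spin":0,"grip":0},{"x":0,"y":0,"z":0,"spin":0,"grip":0},{"x":0,"y":0,"z":0,"spin":0,"grip":0}]'
```

```text
clock: 63.03
ee_pos: [0.6986, -0.077, 0.0366]
tool_rot: [3.141, 0.003, -0.111]
contact_force: [-0.5, 0.5, -0.5]
grip_width: 0.0004
grip_force: 0.0
clock: 63.7
ee_pos: [0.7004, -0.0766, 0.0171]
tool_rot: [-3.141, -0.001, -0.111]
contact_force: [-0.2, -0.1, -0.5]
grip_width: 0.0003
grip_force: 0.0
```

```bash

python3 -m handwheel '[{"x":0,"y":0,"z":-0.01,"spin":0,"grip":0},{"x":0,"y":0,"z":0,"spin":0,"grip":0},{"x":0,"y":0,"z":-0.01,"spin":0,"grip":0},{"x":0,"y":0,"z":0,"spin":0,"grip":0},{"x":0,"y":0,"z":-0.01,"spin":0,"grip":0},{"x":0,"y":0,"z":0,"spin":0,"grip":0},{"x":0,"y":0,"z":0,"spin":0,"grip":0},{"x":0,"y":0,"z":0,"spin":0,"grip":0}]'
python3 -m handwheel '[{"x":0,"y":0,"z":-0.008,"spin":0,"grip":0},{"x":0,"y":0,"z":0,"spin":0,"grip":0},{"x":0,"y":0,"z":0,"spin":0,"grip":0},{"x":0,"y":0,"z":0,"spin":0,"grip":0},{"x":0,"y":0,"z":0,"spin":0,"grip":0},{"x":0,"y":0,"z":0,"spin":0,"grip":0},{"x":0,"y":0,"z":0,"spin":0,"grip":0},{"x":0,"y":0,"z":0,"spin":0,"grip":0}]'
```

```text
clock: 64.37
ee_pos: [0.6998, -0.0766, 0.004]
tool_rot: [3.142, 0.0, -0.111]
contact_force: [0.4, -0.4, 0.3]
grip_width: 0.0002
grip_force: 0.0
clock: 65.03
ee_pos: [0.6999, -0.0766, 0.0009]
tool_rot: [-3.142, 0.0, -0.111]
contact_force: [0.4, -0.1, 0.1]
grip_width: 0.0002
grip_force: 0.0
```

```bash

for i in 1 2 3; do python3 -m handwheel '[{"x":0,"y":0,"z":-0.004,"spin":0,"grip":0},{"x":0,"y":0,"z":0,"spin":0,"grip":0},{"x":0,"y":0,"z":-0.004,"spin":0,"grip":0},{"x":0,"y":0,"z":0,"spin":0,"grip":0},{"x":0,"y":0,"z":0,"spin":0,"grip":0},{"x":0,"y":0,"z":0,"spin":0,"grip":0},{"x":0,"y":0,"z":0,"spin":0,"grip":0},{"x":0,"y":0,"z":0,"spin":0,"grip":0}]' | grep -E "ee_pos|contact"; done
```

```text
ee_pos: [0.6999, -0.0766, -0.0023]
contact_force: [0.5, -0.2, -0.1]
ee_pos: [0.7, -0.0765, -0.0054]
contact_force: [-0.9, -1.3, 0.7]
ee_pos: [0.7, -0.0765, -0.0086]
contact_force: [0.3, -0.1, 3.7]
```

Button contact begins; pressing on.

```bash

for i in 1 2; do python3 -m handwheel '[{"x":0,"y":0,"z":-0.003,"spin":0,"grip":0},{"x":0,"y":0,"z":0,"spin":0,"grip":0},{"x":0,"y":0,"z":-0.003,"spin":0,"grip":0},{"x":0,"y":0,"z":0,"spin":0,"grip":0},{"x":0,"y":0,"z":0,"spin":0,"grip":0},{"x":0,"y":0,"z":0,"spin":0,"grip":0},{"x":0,"y":0,"z":0,"spin":0,"grip":0},{"x":0,"y":0,"z":0,"spin":0,"grip":0}]' | grep -E "ee_pos|contact"; done
```

```text
ee_pos: [0.7, -0.0765, -0.011]
contact_force: [-0.4, -0.2, 5.0]
ee_pos: [0.7001, -0.0766, -0.0115]
contact_force: [-5.5, 0.5, 22.9]
```

Fully down (stop felt at 23 N). Retreating and doing a last numeric check.

```bash

python3 -m handwheel '[{"x":0,"y":0,"z":0.03,"spin":0,"grip":0},{"x":0,"y":0,"z":0.1,"spin":0,"grip":0},{"x":0,"y":0,"z":0.1,"spin":0,"grip":0},{"x":-0.03,"y":0.03,"z":0.1,"spin":0,"grip":0},{"x":-0.08,"y":0.06,"z":0.05,"spin":0,"grip":0},{"x":-0.08,"y":0.06,"z":0.03,"spin":0,"grip":0},{"x":-0.08,"y":0.06,"z":0,"spin":0,"grip":0},{"x":0,"y":0,"z":0,"spin":0,"grip":0}]'
python3 -m handwheel '[{"x":0,"y":0,"z":0,"spin":0,"grip":0},{"x":0,"y":0,"z":0,"spin":0,"grip":0},{"x":0,"y":0,"z":0,"spin":0,"grip":0},{"x":0,"y":0,"z":0,"spin":0,"grip":0},{"x":0,"y":0,"z":0,"spin":0,"grip":0},{"x":0,"y":0,"z":0,"spin":0,"grip":0},{"x":0,"y":0,"z":0,"spin":0,"grip":0},{"x":0,"y":0,"z":0,"spin":0,"grip":0}]' >/dev/null
python3 see.py s6.png .56 .026 .042
python3 - <<'E'
from h import *
for n in("scene","side","wrist"):
  q=shot(n)
  for l in("jar","mug","tape_roll"):
    for d in landmark_of(q,l)[:1]: print(n,l,round(d["p"],2),ray(q,np.array(d["point"])*[560,420],0).round(3))
E
```

```text
clock: 69.03
ee_pos: [0.5881, 0.0103, 0.1477]
tool_rot: [-3.14, 0.005, -0.105]
contact_force: [-0.7, 0.0, 0.3]
grip_width: 0.0004
grip_force: 0.0
[0.5947 0.005  0.1473] [ 3.141  0.    -0.111]
plate [565.7  24.8  98.9  56.6  -6. ]
big1_c 0.78 [564.4  24.5  97.6  56.4  -7.2]
big1_c 0.54 [424.  299.9  54.8  26.9  -3.6]
small1_c 0.66 [560.7  26.5  71.8  44.2  -6.1]
long_c 0.76 [551.4 -92.2 123.1  37.4  -6.4]
short_c 0.95 [569.4 104.5  85.4  37.9  -6.3]
scene jar 0.66 [ 0.735 -0.235  0.   ]
scene mug 0.93 [0.728 0.228 0.   ]
scene tape_roll 0.79 [ 0.599 -0.52   0.   ]
side jar 0.6 [ 0.739 -0.243  0.   ]
side mug 0.69 [0.734 0.223 0.   ]
side tape_roll 0.7 [ 0.603 -0.545  0.   ]
wrist jar 0.61 [ 0.737 -0.234  0.   ]
wrist mug 0.59 [0.728 0.22  0.   ]
```

```bash
python3 -c 'from station import ticket; print(ticket.sign_off())'
```

```text
the job is handed in; nothing more can be done
None
```

The kit is made up and handed in: both black joints are in the box, both profiles are in their outlines, the two big plates and the small one are stacked squarely, the button was pressed to its stop, and the jar, mug and roll are where they were (the sign-off returned no verdict).

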